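# Dig the returned hinge out of the parts bin and set it up under the magnifier

## Task

First clear every carton and padlock out of the red returns bin into the grey sorting tray, then lift out the steel hinge buried beneath them and lay it flat, centred and lengthwise on the black inspection pad, and let go. Then take the magnifier by its ball grip, swing its arm until the lens is centred over the pad and level the lens; after that slide the light's dimmer fully to its bright end stop. Once the hinge is out, the two cartons go back into the bin, while the padlocks stay in the tray. Leave everything else on the bench where it is.

Things in the scene. Friction and masses are not known exactly. Their poses are not given: they have to be found in the camera images.
- bin: Red plastic returns bin, fixed to the bench: outside 290 mm (x) x 250 mm (y), walls 5 mm thick and 55 mm high, floor top 5 mm above the bench. Origin: centre of its underside; z up, x and y along its sides.
- hinge: Folded steel door hinge, a flat plate 140 mm long (its x) x 50 mm wide (its y) x 12 mm thick (its z), 0.40 kg, with the round barrel along its +y long edge. It starts flat on the bin floor under the cartons. Origin: centre of the 140 x 50 outline, on the underside. It may lie either face up.
- carton1: Small closed cardboard carton, 34 mm (x) x 75 mm (y) x 26 mm (z), 0.14 kg, at the start lying across the hinge. Origin: centre of its underside.
- carton2: Small closed cardboard carton, 34 mm (x) x 75 mm (y) x 26 mm (z), 0.14 kg, at the start lying across the hinge. Origin: centre of its underside.
- padlock1: Brass padlock lying flat: body 40 mm wide (x) x 34 mm (y) x 18 mm thick (z), with a steel shackle that sticks out 28 mm beyond the body on its +y side; 0.17 kg. Origin: centre of the body's underside. At the start on top of a carton; may be absent (None at the start).
- padlock2: Brass padlock lying flat: body 40 mm wide (x) x 34 mm (y) x 18 mm thick (z), with a steel shackle that sticks out 28 mm beyond the body on its +y side; 0.17 kg. Origin: centre of the body's underside. At the start on top of a carton; may be absent (None at the start).
- padlock3: Brass padlock lying flat: body 40 mm wide (x) x 34 mm (y) x 18 mm thick (z), with a steel shackle that sticks out 28 mm beyond the body on its +y side; 0.17 kg. Origin: centre of the body's underside. At the start on the bin floor beside the hinge; may be absent (None at the start).
- padlock4: Brass padlock lying flat: body 40 mm wide (x) x 34 mm (y) x 18 mm thick (z), with a steel shackle that sticks out 28 mm beyond the body on its +y side; 0.17 kg. Origin: centre of the body's underside. At the start on the bin floor beside the hinge; may be absent (None at the start).
- tray_in (a point): Centre of the inner floor (5 mm above the bench) of the grey sorting tray, fixed to the bench: inside 230 mm (x) x 180 mm (y), walls 5 mm thick, rim 15 mm above the bench. z up, x and y along its sides.
- magnifier: Bench magnifier, fixed: a dark steel base plate 160 mm (x) x 290 mm (y, from -60 to +230), 12 mm thick, with an upright post, 22 mm thick. Origin: on the post's axis at the bench. The swivel arm turns on the post 200 mm above the bench; the pad lies on the plate 180 mm from the post along +y.
- pad (a point): Centre of the top face of the black rubber inspection pad on the magnifier's base plate, 160 mm (magnifier's x) x 85 mm (y), top face 16 mm above the bench.
- swivel (a joint): Swivel of the magnifier's arm about the post, rad; -0.5 to 1.5. At 0 the arm points along the magnifier's +y and the lens is centred over the pad; it grows anticlockwise seen from above. The arm is level, 120 mm from the post's axis to the tilt axis. Stiff (0.35 N m), stays where it is left.
- tilt (a joint): Tilt of the lens head about the level crosswise axis at the arm's end (200 mm above the bench), rad; -0.5 to 1.2. At 0 the lens is level; it grows as the outer end is raised. Stiff (0.35 N m), stays where it is left.
- ball (a point): Centre of the black ball grip, 24 mm in diameter, at the outer end of the lens head, 130 mm from the tilt axis (250 mm from the post's axis when level). It can be pinched from above and turns in the grip.
- lens (a point): Centre of the round lens in its white rim, 100 mm in outer diameter, 12 mm thick, 60 mm from the tilt axis towards the ball.
- dimmer_base: Slide dimmer of the inspection light: flat aluminium track 40 mm (x) x 150 mm (y) x 14 mm high, fixed to the bench. Origin: centre of its underside; the light grows brighter as the grip slides along +y.
- dimmer (a joint): Travel of the dimmer's grip along the track's +y, m: 0 = off, 0.100 = full, at its end stop. About 2 N moves it; it stays where it is left.
- dimmer_top (a point): Centre of the top of the dimmer's black grip, which is 28 mm (track's x) x 20 mm (y) x 40 mm high; the top is 54.5 mm above the bench.
- driver: Bystander: screwdriver with a red handle, 200 mm long. Origin: under its middle.
- brush: Bystander: bench brush, 160 mm long. Origin: under its middle.
- oil: Bystander: white oil bottle, 52 mm in diameter, 140 mm high. Origin: centre of its underside.
- tape: Bystander: cardboard tape core, 90 mm in diameter, 20 mm high. Origin: centre of its underside.
- jar: Bystander: glass jar with a steel cap, 60 mm in diameter, 70 mm high. Origin: centre of its underside.
There are look-alikes about, which are no part of the job. Leave any pink look-alike of the carton1 alone. What is shaped like the padlock1 but purple is not meant.

How it is judged (in metres and radians):
On the way, in this order (a step that is already met when the one before it is completed fails the run):
1. all cartons and padlocks are in the tray while the hinge is still in the bin (x of carton1 in the frame of tray_in between -0.115 and 0.115 m and y of carton1 in the frame of tray_in between -0.09 and 0.09 m and z of each of carton1, carton2, padlock1, padlock2, padlock3, padlock4 in the frame of tray_in below 0.045 m and x of carton2 in the frame of tray_in between -0.115 and 0.115 m and y of carton2 in the frame of tray_in between -0.09 and 0.09 m and x of padlock1 in the frame of tray_in between -0.115 and 0.115 m and y of padlock1 in the frame of tray_in between -0.09 and 0.09 m and x of padlock2 in the frame of tray_in between -0.115 and 0.115 m and y of padlock2 in the frame of tray_in between -0.09 and 0.09 m and x of padlock3 in the frame of tray_in between -0.115 and 0.115 m and y of padlock3 in the frame of tray_in between -0.09 and 0.09 m and x of padlock4 in the frame of tray_in between -0.115 and 0.115 m and y of padlock4 in the frame of tray_in between -0.09 and 0.09 m and x of hinge in the frame of bin between -0.14 and 0.14 m and y of hinge in the frame of bin between -0.12 and 0.12 m and z of hinge in the frame of bin below 0.05 m), for 0.2 s.
2. the hinge lies flat, centred and lengthwise on the pad, released (horizontal distance between hinge and pad below 0.03 m and z of hinge in the frame of pad below 0.02 m and angle between the z axis of hinge and the z axis of magnifier, either way round below 0.1 rad and angle between the x axis of hinge and the x axis of magnifier, either way round below 0.3 rad and linear speed of hinge below 0.03 m/s and contact force between hinge and the fingers below 0.1 N), for 0.2 s.
3. the lens is centred over the pad and level (value of joint swivel between -0.12 and 0.12 rad and value of joint tilt between -0.12 and 0.12 rad), for 0.2 s.
4. the dimmer is slid to its bright end stop (value of joint dimmer above 0.094 m), for 0.2 s.
At the end, for the whole second after the job is handed in: All padlocks lie in the tray and both cartons in the bin (origins inside the walls, under 45 mm up); the hinge rests flat on the pad, released, within 30 mm of its centre and 0.3 rad of its length; swivel and tilt are within 0.12 rad of 0; the dimmer is beyond 94 of its 100 mm (all of step 2 and all of step 3 and x of padlock1 in the frame of tray_in between -0.115 and 0.115 m and y of padlock1 in the frame of tray_in between -0.09 and 0.09 m and z of each of padlock1, padlock2, padlock3, padlock4 in the frame of tray_in below 0.045 m and x of padlock2 in the frame of tray_in between -0.115 and 0.115 m and y of padlock2 in the frame of tray_in between -0.09 and 0.09 m and x of padlock3 in the frame of tray_in between -0.115 and 0.115 m and y of padlock3 in the frame of tray_in between -0.09 and 0.09 m and x of padlock4 in the frame of tray_in between -0.115 and 0.115 m and y of padlock4 in the frame of tray_in between -0.09 and 0.09 m and x of carton1 in the frame of bin between -0.14 and 0.14 m and y of carton1 in the frame of bin between -0.12 and 0.12 m and z of each of carton1, carton2 in the frame of bin below 0.05 m and x of carton2 in the frame of bin between -0.14 and 0.14 m and y of carton2 in the frame of bin between -0.12 and 0.12 m and value of joint dimmer above 0.094 m); the robot touches nothing.
It fails at once if a bystander is moved by more than 40 mm (distance of any of driver, brush, oil, tape, jar from where it was at the start of the episode above 0.04 m).
Of padlock1, padlock2, padlock3, padlock4 only 2 to 4 are there at a start; the rules pass over those that are not, and their reading is None.
At some moment in a run one of padlock1, padlock2, padlock3, padlock4 may be knocked a few centimetres aside while the robot is not near it.
Once in a run the grip may slacken for a moment while it holds something.
It also fails if it takes over 210 s, if anything falls off the work surface, if the arm or the gripper's body presses on something with over 40 N, if the wrist force passes 120 N, or if a joint passes its speed limit or range.

## Robot

A 6-joint arm with a two-finger parallel gripper is mounted at the origin on the work surface. World frame = base frame: x ahead of the robot, y to its left, z up, the work surface at z = 0. Lengths are in mm, angles in degrees, forces in N, time in s.
With the tool pointing down it reaches from about 300 to 850 mm from the base axis. Payload 4.2 kg.
Tool frame: the origin (TCP) lies at the very end of the fingers, on their centre line; the grasp point (between the pads) lies 19 mm behind it (env.grip_point_offset is the distance from the TCP to the grasp point, in mm); z points along the fingers, y is the line along which they close (so a half turn about z gives the same grasp; the last joint's range is limited). The gripper opens to 91 mm and grips with 3 to 60 N. Pads are 32 mm wide; open, the fingers measure 118 mm over their backs; the gripper's body (76 mm by 178 mm) begins 60 mm behind the grasp point.
Start: joints at [65.317, 18.312, 89.639, -0, 72.044, -1.146], TCP at [229.627, 527.179, 188.876] pointing down, gripper open.
Joint ranges: [-177.97, 177.97], [-48.28, 115.42], [12.27, 149.76], [-77.06, 257.06], [2.81, 150.46], [-146.56, 146.56]. Speed limits (degrees/s): [147.25, 147.25, 180, 180, 180, 180].

## Interface

Orientations are given as [roll, pitch, yaw] about the fixed x, y, z axes, in that order (R = Rz(yaw) Ry(pitch) Rx(roll)).
In Python, from workcell import env gives the robot as it stands. The module is installed in compiled form; this text tells all that it offers.
- The arm moves only by the tool arm_command, never from a script. Its argument "rows" is a list of rows, each an object with "delta_pos": the shift along the tool's x, y, z in mm, a list of three; "roll": the turn about the tool's z in units of 5 degrees (1.0 is 5 degrees); "jaw": the opening in per cent of the stroke, from 0 (shut) to 100 (fully open). A call has 1 to 20 rows; each row is the pose to reach, as a shift and turn from the pose commanded when the call began, along the tool's axes at that moment; what a row does not reach only later rows make up. A row lasts 1/12 s, in which the tool goes at most 41.7 mm and 7.16 degrees, less where a joint would pass 70% of its speed; a pose out of reach is approached as far as the arm can. A call with a gripper value outside its range is refused whole. The fingers move at their own pace and stop on an object; "squeeze" is the grip in N (left out, the last holds). Time passes only in rows, so rows that repeat a pose let the fingers close. It gives the time, the measured TCP pose, the force, the opening and the grip force at its end, in the units of the state.
- env.state(): the state, without advancing time (a new reading comes with each control period).
- env.grab_frame(name): name is "scene" or "top" or "wrist"; returns a dict with "img" (420x560x3 uint8, blue, green, red), "z_map" (420x560 float32, mm along the optical axis (not along the pixel's ray), 0 where there is no reading), "fov_y" (degrees; the focal length in pixels is half the picture's height over the tangent of half this angle, whatever the lens; pixels are square), "cx", "cy" (the principal point, pixels), "dist" ([k1, k2, p1, p2, k3] as OpenCV has them; the pictures are not rectified), "R" (3x3) and "t" (3): a world point X has camera coordinates R X + t; the wrist camera has in their place "T_tool_cam" (4x4, takes a point from camera to tool coordinates, whose origin is the TCP and whose axes are the flange's). Camera axes: x right, y down, z forward; pixel columns grow to the right and rows downward; lengths in mm; the calibration is good to about 2 mm. A picture is of the moment at which its call begins: read the wrist's pose just before it.
- env.job_done(): hands the job in; it is judged then, once.
The state is a dict: "time_s": time; "qpos": joint angles; "qvel": joint speeds; "effort": joint torques, N m; "ee_pos": TCP position; "ee_rot": TCP orientation; "force": force on the tool from outside, world axes, zero at the start; "torque": the same for the moment, N m; "gripper_width": finger opening in mm; "gripper_force": force on a finger pad.
Only numpy, scipy, OpenCV 4.12 (cv2) and the standard library are available. Lean on these libraries where they do the work, as an engineer would, in place of code of your own. Each camera call takes 0.05 s, during which the arm holds its last target. There are 200 camera calls.

## Working session

There is one attempt and no reset: what is moved stays moved. The work goes in short steps, Python scripts to look and compute and a tool call to move; the robot and the scene stay as the last step left them, time stands still between calls to the robot, and variables do not carry over. Pictures are saved under pics/ and viewed, at most 14 in all, crops included, and the job is handed in when it is done.

Besides the shell and the picture viewer there is one more tool, called after "Request:" as name([rows], argument=value, ...), one row to a line, values as JSON. arm_command: Moves the arm, as the interface text tells. Its arguments: {"type":"object","properties":{"rows":{"type":"array"},"squeeze":{"type":"number"}},"required":["rows"]}

```bash
mkdir -p pics
cat > h.py <<'E'
import numpy as np, cv2
from workcell import env
from scipy.spatial.transform import Rotation as Ro
def grab(n):
    s=env.state(); f=env.grab_frame(n)
    fl=210/np.tan(np.radians(f["fov_y"])/2)
    f["K"]=np.array([[fl,0,f["cx"]],[0,fl,f["cy"]],[0,0,1.]]); f["d"]=np.array(f["dist"],float)
    if n=="wrist":
        T=np.eye(4);T[:3,:3]=Ro.from_euler("xyz",s["ee_rot"],degrees=True).as_matrix();T[:3,3]=s["ee_pos"]
        M=T@np.array(f["T_tool_cam"]); f["Rc"]=M[:3,:3]; f["c"]=M[:3,3]
    else:
        R=np.array(f["R"]);f["Rc"]=R.T;f["c"]=-R.T@np.array(f["t"])
    return f
def rays(f,uv):
    p=cv2.undistortPoints(np.array(uv,float).reshape(-1,1,2),f["K"],f["d"]).reshape(-1,2)
    return np.c_[p,np.ones(len(p))]@f["Rc"].T
def onplane(f,uv,z):
    r=rays(f,uv); return f["c"]+r*((z-f["c"][2])/r[:,2])[:,None]
def cloud(f):
    v,u=np.mgrid[0:420,0:560]; r=rays(f,np.c_[u.ravel(),v.ravel()])
    return (f["c"]+r*f["z_map"].reshape(-1,1)).reshape(420,560,3)
E
python3 - <<'E'
from h import *
import pickle
for n in ["scene","top","wrist"]:
    f=grab(n); cv2.imwrite(f"pics/{n}0.png",f["img"]); pickle.dump(f,open(n+".pkl","wb")); print(n,f["c"],f["Rc"].tolist())
print(env.state(), env.grip_point_offset)
E
```

```text
scene [1184.45900719 1121.28475237  966.57729667] [[-0.8563896540869517, 0.28156655963837257, -0.4328013780780301], [0.5163278945313919, 0.4645631748455573, -0.7194348906650244], [-0.0015052247708976579, -0.8395840214480185, -0.5432277655160513]]
top [ 398.07966291   38.48043261 1479.88447577] [[-0.001580814981496754, -0.9957538591527267, 0.09204212625991434], [-0.9999904149036393, 0.0019499030630374383, 0.003920201384108107], [-0.004083028880804226, -0.09203504691418639, -0.9957473971920098]]
wrist [163.91596988 554.6158732  384.97133154] [[0.39964033046490316, 0.8871753485502369, 0.2306675252190208], [0.9166685446444003, -0.3860855551843926, -0.1032314067397871], [-0.00252695971850641, 0.2527010981430908, -0.9675410944615508]]
{'time_s': 0.15, 'qpos': array([ 6.53172179e+01,  1.83432049e+01,  8.96902601e+01, -8.09381899e-04,
        7.20443036e+01, -1.14420988e+00]), 'qvel': array([ 0.06060784, -0.11358021, -0.27645612, -0.12812389,  0.08942502,
        0.05911671]), 'effort': array([ 1.02038768e-03, -4.12774265e+01, -2.32158172e+01,  7.27232010e-02,
        4.34766524e-02, -9.86539430e-05]), 'ee_pos': array([229.44982849, 526.78194459, 188.21427386]), 'ee_rot': array([-1.79922232e+02, -7.83483948e-04,  1.56461677e+02]), 'force': array([ 0.09811659, -0.03734899,  0.1709374 ]), 'torque': array([ 0.01936975, -0.02847423, -0.03791242]), 'gripper_force': 0.0, 'gripper_width': 91.10679731388775} 18.8
```

View pics/top0.png

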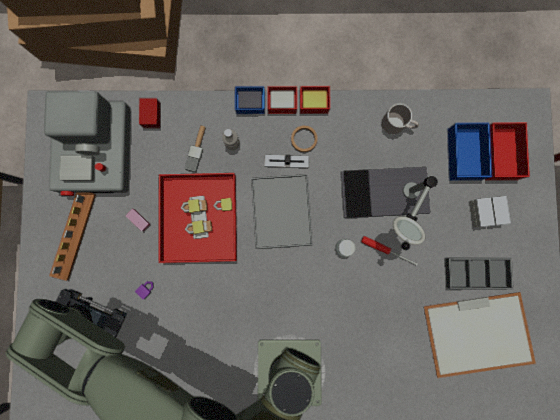

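View pics/scene0.png

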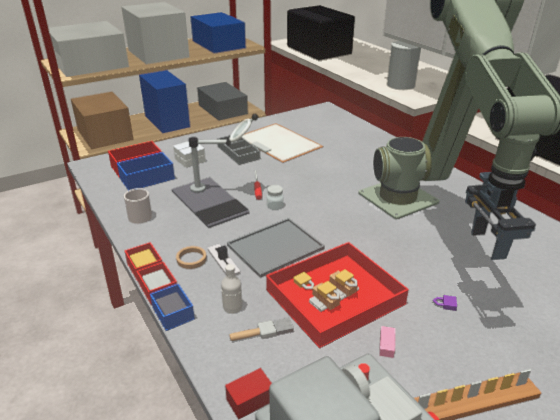

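The top view shows the bin at (198,218) with three brass padlocks and two white cartons in it, the tray at (282,212), and the dimmer at (286,160). The magnifier plate is at (386,192), with the pad at (357,192), the post at (411,190) and the ball at (406,245). The scene view agrees with this.

```bash
cat > m.py <<'E'
from h import *
import pickle
f=pickle.load(open("top.pkl","rb"))
P=cloud(f); hsv=cv2.cvtColor(f["img"],cv2.COLOR_BGR2HSV)
def rect(mask,z,name):
    n,l,st,c=cv2.connectedComponentsWithStats(mask.astype(np.uint8))
    i=1+np.argmax(st[1:,4]); v,u=np.where(l==i)
    X=onplane(f,np.c_[u,v],z)
    r=cv2.minAreaRect(X[:,:2].astype(np.float32)); print(name,len(u),np.round(r[0],1),np.round(r[1],1),round(r[2],1),"z",np.round(np.median(P[v,u,2]),1))
def box(u0,v0,u1,v1):
    m=np.zeros((420,560),bool); m[v0:v1,u0:u1]=1; return m
H,S,V=[hsv[...,i] for i in range(3)]
red=((H<8)|(H>172))&(S>150)
rect(red&box(150,165,245,270),55,"bin rim")
rect((V<60)&box(335,150,372,235),16,"pad")
rect((P[...,2]>6)&(P[...,2]<30)&box(335,150,440,235),14,"plate")
g=box(248,165,315,255); 
rim=g&(P[...,2]>9); rect(rim,15,"tray rim"); 
for k in [(264,175),(282,212),(250,180),(309,180)]: print(k,P[k[1],k[0]],hsv[k[1],k[0]])
rect(box(262,150,312,170)&(V>150),14,"dim track"); rect(box(262,150,312,170)&(V<60),54.5,"dim grip")
# magnifier high pts
m=(P[...,2]>150)&box(380,165,450,262)
v,u=np.where(m); Q=P[v,u]; print("mag",len(Q),Q.min(0).round(),Q.max(0).round())
o=np.argsort(Q[:,0])[::12]; print(np.round(Q[o]).tolist())
E
python3 m.py; python3 -c "
import cv2
a=cv2.imread('pics/top0.png');c=np=None
b=cv2.hconcat([cv2.resize(a[168:270,152:242],(530,600),interpolation=2)[:, :],cv2.resize(a[160:270,390:440],(270,600),interpolation=2)]);cv2.imwrite('pics/c1.png',b)"
```

```text
bin rim 5673 [503.1 297.5] [289.2 249.7] 1.2 z 6.3
pad 1186 [ 584.3 -232.7] [ 90.5 159.4] 89.9 z 16.1
plate 3582 [ 592.3 -323.7] [170.8 291.5] 2.3 z 13.7
tray rim 139 [634.3  31.8] [ 31.7 189. ] 7.2 z 13.9
(264, 175) [650.13762739  81.28154588   1.80589007] [ 38   9 120]
(282, 212) [523.07097518  20.15227021   2.19100742] [ 50  12 127]
(250, 180) [633.73350593 129.37216181  -2.97450508] [ 45   9 119]
(309, 180) [632.98201032 -72.53412236  -1.13338836] [ 23   8 126]
dim track 164 [697.8  45.3] [64.6 37.9] 89.9 z 14.1
dim grip 80 [692.3   6. ] [ 30.9 106.2] 11.3 z 38.0
mag 1079 [ 398. -429.  151.] [ 610.   38. 1480.]
[[398.0, -302.0, 292.0], [398.0, 38.0, 1480.0], [398.0, 38.0, 1480.0], [401.0, -308.0, 297.0], [403.0, -303.0, 296.0], [409.0, -302.0, 303.0], [411.0, -314.0, 298.0], [414.0, -304.0, 297.0], [414.0, -331.0, 269.0], [417.0, -329.0, 274.0], [419.0, -310.0, 294.0], [420.0, -341.0, 271.0], [422.0, -323.0, 276.0], [423.0, -360.0, 263.0], [425.0, -337.0, 266.0], [426.0, -372.0, 253.0], [428.0, -333.0, 263.0], [429.0, -362.0, 249.0], [431.0, -328.0, 262.0], [431.0, -371.0, 246.0]
[... 981 characters left out ...]
.0], [489.0, -312.0, 224.0], [491.0, -352.0, 206.0], [493.0, -352.0, 208.0], [496.0, -352.0, 206.0], [499.0, -361.0, 205.0], [505.0, -361.0, 206.0], [511.0, -365.0, 206.0], [517.0, -363.0, 201.0], [523.0, -380.0, 203.0], [529.0, -370.0, 199.0], [537.0, -378.0, 211.0], [543.0, -384.0, 210.0], [549.0, -382.0, 209.0], [555.0, -384.0, 204.0], [561.0, -389.0, 206.0], [569.0, -396.0, 211.0], [575.0, -406.0, 210.0], [579.0, -402.0, 204.0], [583.0, -421.0, 216.0], [586.0, -401.0, 216.0], [587.0, -398.0, 207.0], [589.0, -425.0, 214.0], [592.0, -419.0, 215.0], [594.0, -404.0, 216.0], [595.0, -402.0, 151.0], [598.0, -414.0, 214.0], [601.0, -409.0, 212.0], [603.0, -411.0, 215.0], [607.0, -414.0, 214.0]]
```

View pics/c1.png

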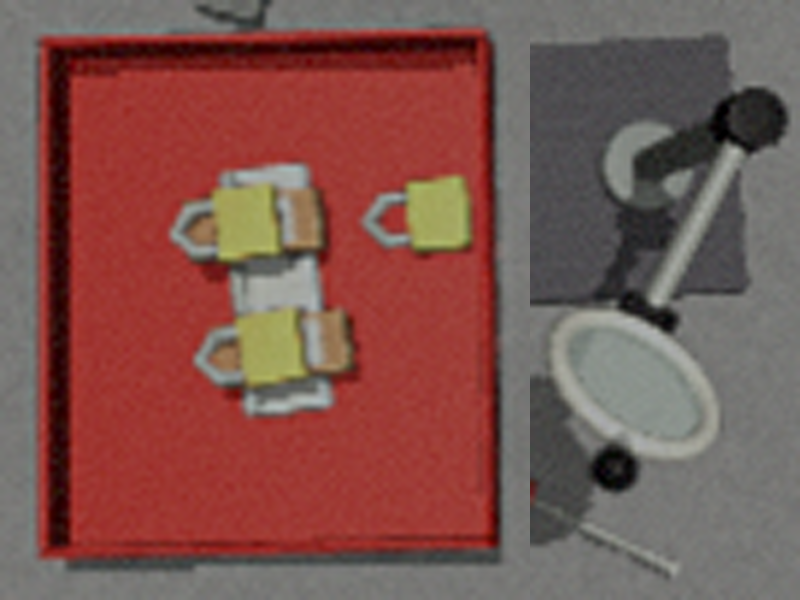

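The crop shows three padlocks with their shackles towards world +y. Two lie on the cartons, and one is on the floor by the bin's right wall. The hinge runs along x under the cartons, and the ball sits at about z 290. Next I move the wrist above the bin.

Request:
arm_command([
  {"delta_pos": [-100, -30, -110], "roll": 4, "jaw": 66},
  {"delta_pos": [-100, -30, -110], "roll": 4, "jaw": 66},
  {"delta_pos": [-100, -30, -110], "roll": 4, "jaw": 66},
  {"delta_pos": [-343, -102, -110], "roll": 12.9, "jaw": 66},
  {"delta_pos": [-343, -102, -110], "roll": 12.9, "jaw": 66},
  {"delta_pos": [-343, -102, -110], "roll": 12.9, "jaw": 66},
  {"delta_pos": [-343, -102, -110], "roll": 12.9, "jaw": 66},
  {"delta_pos": [-343, -102, -110], "roll": 12.9, "jaw": 66},
  {"delta_pos": [-343, -102, -110], "roll": 12.9, "jaw": 66},
  {"delta_pos": [-343, -102, -110], "roll": 12.9, "jaw": 66},
  {"delta_pos": [-343, -102, -110], "roll": 12.9, "jaw": 66},
  {"delta_pos": [-343, -102, -110], "roll": 12.9, "jaw": 66},
  {"delta_pos": [-343, -102, -110], "roll": 12.9, "jaw": 66},
  {"delta_pos": [-343, -102, -110], "roll": 12.9, "jaw": 66},
], squeeze=25)

```text
time_s: 1.32
ee_pos: [502.4, 297.5, 298.7]
ee_rot: [-180.0, -0.0, 92.1]
force: [-0.1, -0.2, -0.6]
gripper_width: 60.2
gripper_force: 0.0
```

```bash
cat > w.py <<'E'
from h import *
import sys,pickle
f=grab("wrist"); pickle.dump(f,open("wrist.pkl","wb")); cv2.imwrite(sys.argv[1],f["img"])
s=env.state(); print(s["time_s"],s["ee_pos"].round(1),s["ee_rot"].round(2))
hsv=cv2.cvtColor(f["img"],cv2.COLOR_BGR2HSV);H,S,V=[hsv[...,i] for i in range(3)]
P=cloud(f)
def comps(m,name,mina=150):
    n,l,st,c=cv2.connectedComponentsWithStats(cv2.morphologyEx(m.astype(np.uint8),cv2.MORPH_OPEN,np.ones((3,3))))
    for i in range(1,n):
        if st[i,4]<mina: continue
        v,u=np.where(l==i); z=np.median(P[v,u,2]); X=onplane(f,np.c_[u,v],z)
        r=cv2.minAreaRect(X[:,:2].astype(np.float32))
        print(name,"px",c[i].round(),"n",st[i,4],"xy",np.round(r[0],1),"size",np.round(r[1],1),"ang",round(r[2],1),"z",z.round(1))
comps((H>22)&(H<35)&(S>90),"yellow")
comps((H>5)&(H<=20)&(S>70)&(S<190),"brown")
comps((S<45)&(V>140),"white")
E
python3 w.py pics/w1.png
```

```text
1.3667 [502.3 297.6 298.8] [-1.7998e+02 -1.0000e-02  9.2080e+01]
yellow px [235. 179.] n 258 xy [464.  293.8] size [12.2 30.6] ang 1.0 z 62.0
yellow px [294. 178.] n 152 xy [539.3 299.7] size [32.7 14.6] ang 2.1 z 62.1
yellow px [298. 238.] n 605 xy [547.7 208.1] size [37.  31.8] ang 3.9 z 24.1
brown px [296. 147.] n 203 xy [538.3 334.1] size [17.3 19.6] ang 2.9 z 44.2
brown px [243. 178.] n 1337 xy [471.1 293.7] size [43. 74.] ang 11.7 z 55.3
brown px [472. 178.] n 594 xy [782.1 300.6] size [18.  72.7] ang 75.3 z 19.5
brown px [299. 190.] n 313 xy [543.9 279. ] size [35.8 15.5] ang 2.1 z 43.8
brown px [125. 296.] n 981 xy [468.6 326.8] size [16.8  5.7] ang 84.7 z 421.4
brown px [408. 296.] n 973 xy [532.7 329.1] size [ 5.6 16.9] ang 10.7 z 421.4
brown px [359. 351.] n 6470 xy [519.3 322.2] size [76.9  5.7] ang 2.0 z 431.7
white px [302. 101.] n 80182 xy [526.6 333.4] size [847.1 388.4] ang 2.1 z 1.0
white px [296. 142.] n 207 xy [536.3 338.6] size [27.7 25.9] ang 3.5 z 56.0
white px [318. 165.] n 304 xy [568.6 308. ] size [14.1 48.1] ang 7.3 z 17.7
white px [122. 197.] n 3326 xy [304.4 251.9] size [103.3  90. ] ang 28.1 z 1.0
white px [268. 169.] n 426 xy [504.  297.3] size [29.  33.3] ang 2.5 z 18.0
white px [143. 251.] n 736 xy [329.7 169.6] size [55.2 56.8] ang 33.6 z 1.2
white px [265. 274.] n 1216 xy [506.9 142.7] size [175.   16.3] ang 2.1 z 1.3
white px [268. 329.] n 4219 xy [517.1  52.6] size [217.4  53.7] ang 2.0 z 6.3
```

View pics/w1.png

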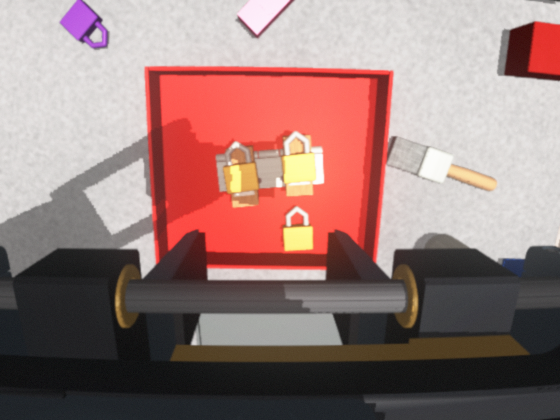

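The wrist view shows padlock A at (299,168) and B at (240,179) on the cartons, and C at (298,238) on the floor. The hinge and carton ends are visible, and the jaws close along image x. I'll segment by height.

```bash
cat > z.py <<'E'
from h import *
import sys,pickle
def seg(f,lo,hi,x0=370,x1=640,y0=180,y1=415,mina=60,sat=None):
    P=cloud(f); m=(P[...,2]>lo)&(P[...,2]<hi)&(P[...,0]>x0)&(P[...,0]<x1)&(P[...,1]>y0)&(P[...,1]<y1)
    m=cv2.morphologyEx(m.astype(np.uint8),cv2.MORPH_OPEN,np.ones((3,3)))
    n,l,st,c=cv2.connectedComponentsWithStats(m)
    for i in range(1,n):
        if st[i,4]<mina: continue
        v,u=np.where(l==i); X=P[v,u]; r=cv2.minAreaRect(X[:,:2].astype(np.float32))
        print((lo,hi),"px",c[i].round(),st[i,4],"xy",np.round(r[0],1),"size",np.round(r[1],1),"ang",round(r[2],1),"z",np.median(X[:,2]).round(1))
if __name__=="__main__":
    f=pickle.load(open("wrist.pkl","rb"))
    for lo,hi in [(57,66),(39,48),(20,28),(14,20)]: seg(f,lo,hi,x0=385,x1=625)
E
python3 z.py
python3 - <<'E'
import pickle
from h import *
f=pickle.load(open("wrist.pkl","rb"))
for n,z,uv in [("bin rim",55,[(147,69),(391,71),(377,268),(155,268)]),("A",61,[(283,156),(313,156),(314,182),(286,182)]),("B",61,[(224,166),(254,166),(257,190),(228,193)]),("C",23,[(284,227),(312,227),(313,249),(286,249)])]:
    print(n,onplane(f,uv,z)[:,:2].round(1).tolist(), onplane(f,uv,z).mean(0).round(1))
E
```

```text
(57, 66) px [299. 168.] 923 xy [540.7 309.5] size [40.1 34.4] ang 8.6 z 61.9
(57, 66) px [241. 178.] 926 xy [471.1 294.8] size [40.1 34.2] ang 10.3 z 61.9
(39, 48) px [296. 146.] 177 xy [537.8 335. ] size [17.5 17.9] ang 8.1 z 44.1
(39, 48) px [238. 156.] 171 xy [465.8 319.8] size [17.5 16.3] ang 2.5 z 43.9
(39, 48) px [300. 188.] 358 xy [544.5 280.9] size [33.9 17.6] ang 7.5 z 43.9
(39, 48) px [245. 199.] 390 xy [475.4 265.5] size [33.9 19.8] ang 8.7 z 44.1
(20, 28) px [298. 238.] 686 xy [548.8 207.5] size [39.9 34.5] ang 6.1 z 24.0
(14, 20) px [318. 163.] 281 xy [568.2 308.5] size [13.3 48.9] ang 6.8 z 17.7
(14, 20) px [270. 168.] 933 xy [506.  300.8] size [38.3 49.2] ang 5.9 z 17.8
(14, 20) px [221. 171.] 270 xy [443.4 293.8] size [13.1 49.6] ang 6.6 z 17.7
(14, 20) px [298. 215.] 193 xy [547.2 238.8] size [24.9 32.2] ang 82.5 z 17.9
bin rim [[358.9, 418.2], [642.1, 426.2], [652.2, 180.5], [359.2, 170.0]] [503.1 298.7  55. ]
A [[520.7, 322.9], [556.5, 324.3], [559.8, 293.0], [525.8, 291.7]] [540.7 308.   61. ]
B [[450.5, 308.5], [486.5, 309.7], [491.0, 280.6], [455.7, 275.6]] [470.9 293.6  61. ]
C [[528.5, 223.0], [566.6, 224.4], [570.2, 192.6], [532.8, 191.3]] [549.5 207.8  23. ]
```

```bash
cat > plan.py <<'E'
from h import *
def plan(calls,start=None):
    if start is None:
        s=env.state(); start=[*s["ee_pos"],s["ee_rot"][2]]
    c=np.array(start,float)
    for name,wps in calls:
        a=np.radians(c[3]); R=np.array([[np.cos(a),np.sin(a),0],[np.sin(a),-np.cos(a),0],[0,0,-1]])
        prev=c; print(name)
        for w in wps:
            w=np.array(w,float); d=R.T@(w[:3]-c[:3]); n=max(np.linalg.norm(w[:3]-prev[:3])/41.7,abs(w[3]-prev[3])/7.16)
            print("   ",w.tolist(),"->",d.round(1).tolist(),"roll",round(-(w[3]-c[3])/5,2),"rows",round(n,1)); prev=w
        c=np.array(wps[-1],float)
E
python3 - <<'E'
from plan import *
Y=98.5; Z=140
A=(541,309.5);B=(471,295);C=(549,207.5); a=(530,60);b=(530,-28);c=(605,20)
up=lambda p,z:[*p,z,Y]
L=[]
for n,p,z,t in [("A",A,46,a),("B",B,46,b),("C",C,8,c)]:
    L+=[("pick "+n,[up(p,Z),up(p,z),up(p,Z)]),("place "+n,[up(t,Z),up(t,8.5),up(t,Z)])]
plan(L)
E
```

```text
pick A
    [541.0, 309.5, 140.0, 98.5] -> [10.5, 39.1, 158.8] roll -1.28 rows 3.9
    [541.0, 309.5, 46.0, 98.5] -> [10.5, 39.1, 252.8] roll -1.28 rows 2.3
    [541.0, 309.5, 140.0, 98.5] -> [10.5, 39.1, 158.8] roll -1.28 rows 2.3
place A
    [530.0, 60.0, 140.0, 98.5] -> [-245.1, -47.8, 0.0] roll -0.0 rows 6.0
    [530.0, 60.0, 8.5, 98.5] -> [-245.1, -47.8, 131.5] roll -0.0 rows 3.2
    [530.0, 60.0, 140.0, 98.5] -> [-245.1, -47.8, 0.0] roll -0.0 rows 3.2
pick B
    [471.0, 295.0, 140.0, 98.5] -> [241.1, -23.6, 0.0] roll -0.0 rows 5.8
    [471.0, 295.0, 46.0, 98.5] -> [241.1, -23.6, 94.0] roll -0.0 rows 2.3
    [471.0, 295.0, 140.0, 98.5] -> [241.1, -23.6, 0.0] roll -0.0 rows 2.3
place B
    [530.0, -28.0, 140.0, 98.5] -> [-328.2, 10.6, 0.0] roll -0.0 rows 7.9
    [530.0, -28.0, 8.5, 98.5] -> [-328.2, 10.6, 131.5] roll -0.0 rows 3.2
    [530.0, -28.0, 140.0, 98.5] -> [-328.2, 10.6, 0.0] roll -0.0 rows 3.2
pick C
    [549.0, 207.5, 140.0, 98.5] -> [230.1, 53.6, 0.0] roll -0.0 rows 5.7
    [549.0, 207.5, 8.0, 98.5] -> [230.1, 53.6, 132.0] roll -0.0 rows 3.2
    [549.0, 207.5, 140.0, 98.5] -> [230.1, 53.6, 0.0] roll -0.0 rows 3.2
place C
    [605.0, 20.0, 140.0, 98.5] -> [-193.7, 27.7, 0.0] roll -0.0 rows 4.7
    [605.0, 20.0, 8.5, 98.5] -> [-193.7, 27.7, 131.5] roll -0.0 rows 3.2
    [605.0, 20.0, 140.0, 98.5] -> [-193.7, 27.7, 0.0] roll -0.0 rows 3.2
```

Request:
arm_command([
  {"delta_pos": [10.5, 39, 159], "roll": -1.28, "jaw": 66},
  {"delta_pos": [10.5, 39, 159], "roll": -1.28, "jaw": 66},
  {"delta_pos": [10.5, 39, 159], "roll": -1.28, "jaw": 66},
  {"delta_pos": [10.5, 39, 159], "roll": -1.28, "jaw": 66},
  {"delta_pos": [10.5, 39, 159], "roll": -1.28, "jaw": 66},
  {"delta_pos": [10.5, 39, 190], "roll": -1.28, "jaw": 66},
  {"delta_pos": [10.5, 39, 225], "roll": -1.28, "jaw": 66},
  {"delta_pos": [10.5, 39, 253], "roll": -1.28, "jaw": 66},
  {"delta_pos": [10.5, 39, 253], "roll": -1.28, "jaw": 66},
  {"delta_pos": [10.5, 39, 253], "roll": -1.28, "jaw": 30},
  {"delta_pos": [10.5, 39, 253], "roll": -1.28, "jaw": 30},
  {"delta_pos": [10.5, 39, 253], "roll": -1.28, "jaw": 30},
  {"delta_pos": [10.5, 39, 253], "roll": -1.28, "jaw": 30},
  {"delta_pos": [10.5, 39, 253], "roll": -1.28, "jaw": 30},
  {"delta_pos": [10.5, 39, 235], "roll": -1.28, "jaw": 30},
  {"delta_pos": [10.5, 39, 200], "roll": -1.28, "jaw": 30},
  {"delta_pos": [10.5, 39, 159], "roll": -1.28, "jaw": 30},
  {"delta_pos": [10.5, 39, 159], "roll": -1.28, "jaw": 30},
], squeeze=30)

```text
time_s: 2.87
ee_pos: [546.6, 311.1, 149.2]
ee_rot: [179.1, -0.3, 98.4]
force: [1.6, 0.9, 1.1]
gripper_width: 27.3
gripper_force: 0.0
```

```bash
python3 - <<'E'
from h import *
s=env.state();print(s["ee_pos"],s["ee_rot"],s["force"],s["gripper_width"])
f=grab("top");w=grab("wrist");sc=grab("scene")
import pickle;pickle.dump(w,open("wrist.pkl","wb"));pickle.dump(f,open("top.pkl","wb"))
a=cv2.resize(sc["img"][230:350,250:420],(400,300))
b=cv2.resize(w["img"],(400,300));cv2.imwrite("pics/c2.png",cv2.hconcat([a,b]))
E
python3 z.py
```

```text
[546.58527146 311.06163372 149.17929417] [179.10381394  -0.34319659  98.35662775] [1.5821083  0.88431497 1.14626823] 27.319913138040334
(57, 66) px [260. 207.] 2060 xy [540.4 310.1] size [40.  33.3] ang 8.2 z 61.9
(57, 66) px [173. 212.] 2041 xy [471. 295.] size [40.3 34.5] ang 10.0 z 62.0
(39, 48) px [280. 168.] 112 xy [551.8 338.5] size [ 7.4 20.3] ang 10.2 z 43.8
(39, 48) px [260. 174.] 379 xy [536.7 335. ] size [16.7 17.9] ang 7.5 z 44.0
(39, 48) px [193. 176.] 160 xy [481.7 323.5] size [ 7.1 19.7] ang 19.3 z 43.6
(39, 48) px [171. 180.] 379 xy [463.7 319.5] size [17.3 17.9] ang 7.3 z 44.0
(39, 48) px [260. 236.] 653 xy [544.5 280.2] size [33.2 16. ] ang 7.2 z 44.1
(39, 48) px [179. 241.] 620 xy [475.  266.2] size [34.7 14.9] ang 7.2 z 44.1
(39, 48) px [256. 337.] 73 xy [554.3 180.8] size [ 1.6 14.3] ang 90.0 z 43.9
(39, 48) px [277. 339.] 89 xy [575.3 181.1] size [16.6  1.9] ang 1.0 z 43.8
(20, 28) px [270. 327.] 218 xy [569.6 181.3] size [54.5  2.2] ang 0.3 z 24.1
(14, 20) px [149. 181.] 131 xy [438.2 308.6] size [ 6.4 19. ] ang 6.4 z 17.6
(14, 20) px [219. 199.] 1797 xy [503.3 300.7] size [33.  49.7] ang 6.8 z 17.9
(14, 20) px [291. 200.] 703 xy [568.5 308.5] size [14.8 49. ] ang 7.7 z 17.8
(14, 20) px [255. 267.] 376 xy [545.5 239.4] size [30.4 25.5] ang 10.7 z 17.9
```

View pics/c2.png

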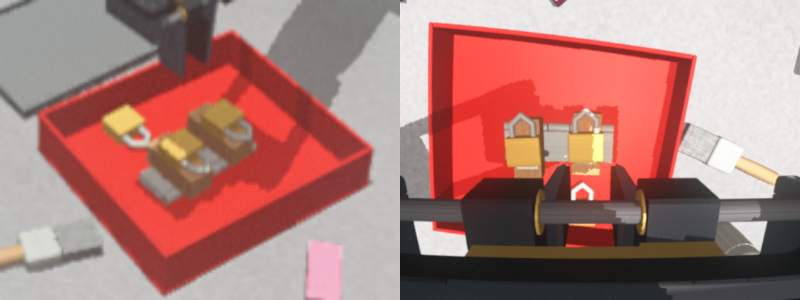

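The padlock hasn't moved and the gripper is empty. I'll descend again and check the depth before closing.

Request:
arm_command([
  {"delta_pos": [0, 0, 0], "roll": 0, "jaw": 66},
  {"delta_pos": [0, 0, 0], "roll": 0, "jaw": 66},
  {"delta_pos": [0, 0, 0], "roll": 0, "jaw": 66},
])

```text
time_s: 3.27
ee_pos: [541.3, 308.1, 138.5]
ee_rot: [-179.9, 0.1, 98.4]
force: [-1.1, 0.3, -0.0]
gripper_width: 44.5
gripper_force: 0.0
```

Request:
arm_command([
  {"delta_pos": [0, 0, 35], "roll": 0, "jaw": 66},
  {"delta_pos": [0, 0, 70], "roll": 0, "jaw": 66},
  {"delta_pos": [0, 0, 94], "roll": 0, "jaw": 66},
  {"delta_pos": [0, 0, 94], "roll": 0, "jaw": 66},
  {"delta_pos": [0, 0, 94], "roll": 0, "jaw": 66},
])

```text
time_s: 3.68
ee_pos: [541.0, 308.0, 44.4]
ee_rot: [-179.8, 0.1, 98.4]
force: [0.1, 0.1, 0.5]
gripper_width: 60.2
gripper_force: 0.0
```

Request:
arm_command([
  {"delta_pos": [0, 0, -1], "roll": 0, "jaw": 20},
  {"delta_pos": [0, 0, -1], "roll": 0, "jaw": 20},
  {"delta_pos": [0, 0, -1], "roll": 0, "jaw": 20},
  {"delta_pos": [0, 0, -1], "roll": 0, "jaw": 20},
  {"delta_pos": [0, 0, -1], "roll": 0, "jaw": 20},
], squeeze=30)

```text
time_s: 4.1
ee_pos: [542.5, 308.8, 47.9]
ee_rot: [179.9, -0.0, 98.4]
force: [0.3, 0.1, -0.9]
gripper_width: 29.7
gripper_force: 0.0
```

Run:
```python
from h import *
s=env.state();print(s)
w=grab("wrist");sc=grab("scene")
a=cv2.resize(sc["img"][230:350,250:420],(400,300))
b=cv2.resize(w["img"],(400,300));cv2.imwrite("pics/c3.png",cv2.hconcat([a,b]))
```

```text
{'time_s': 4.1, 'qpos': array([2.85927467e+01, 2.90937708e+01, 9.39905866e+01, 3.24309968e-03,
       5.68056219e+01, 2.02291389e+01]), 'qvel': array([ 0.13147135,  0.32477089,  0.44523894, -0.03965283, -0.17577124,
       -0.01643604]), 'effort': array([-2.60087443e-03, -4.80226028e+01, -2.01608133e+01,  7.15292827e-02,
       -5.13809093e-03,  4.59150069e-04]), 'ee_pos': array([542.46166451, 308.78738241,  47.92494968]), 'ee_rot': array([ 1.79897705e+02, -4.05920841e-02,  9.83618711e+01]), 'force': array([ 0.32929352,  0.07648781, -0.88012989]), 'torque': array([-0.09303975,  0.03895403, -0.00898114]), 'gripper_force': 0.0, 'gripper_width': 29.700651571837128}
```

View pics/c3.png

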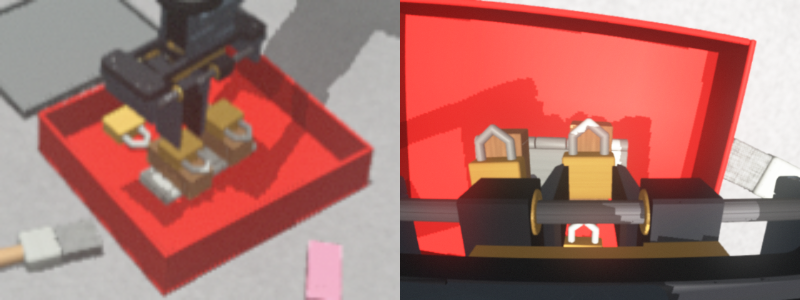

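Run:
```python
from h import *
w=grab("wrist")
T=np.array(w["T_tool_cam"]);print(T.round(3).tolist(),w["fov_y"],w["cx"],w["cy"],w["dist"])
def proj(p):
    c=np.linalg.inv(T)@np.r_[p,1]; return cv2.projectPoints(c[:3].reshape(1,3),np.zeros(3),np.zeros(3),w["K"],w["d"])[0].ravel().round(1)
for p in [(0,0,0),(0,15,0),(0,-15,0),(16,15,0),(-16,15,0),(0,0,-19)]: print(p,proj(np.array(p,float)))
P=cloud(w); 
for uv in [(270,130),(230,130),(300,130),(270,110),(235,120),(300,120),(225,140)]: print(uv,P[uv[1],uv[0]].round(1))
cv2.imwrite("pics/w4.png",cv2.resize(w["img"][80:300,150:400],(750,600)))
```

```text
[[-0.0, -0.967, -0.253, 70.302], [1.0, -0.0, -0.0, -0.737], [0.0, -0.253, 0.967, -196.824], [0.0, 0.0, 0.0, 1.0]] 60.08370963303811 266.12646589847617 211.45989482255257 [-0.08000043  0.          0.          0.          0.        ]
(0, 0, 0) [267.5 243.1]
(0, 15, 0) [293.6 243.1]
(0, -15, 0) [241.4 243.1]
(16, 15, 0) [294.2 216.2]
(-16, 15, 0) [293.1 268.8]
(0, 0, -19) [267.6 255.3]
(270, 130) [534.9 370.3   5.7]
(230, 130) [509.4 366.6   6.2]
(300, 130) [553.9 373.2   6.7]
(270, 110) [533.  382.7   6.7]
(235, 120) [511.8 373.3   6.6]
(300, 120) [552.9 379.4   6.4]
(225, 140) [507.  359.9   6.4]
```

View pics/w4.png

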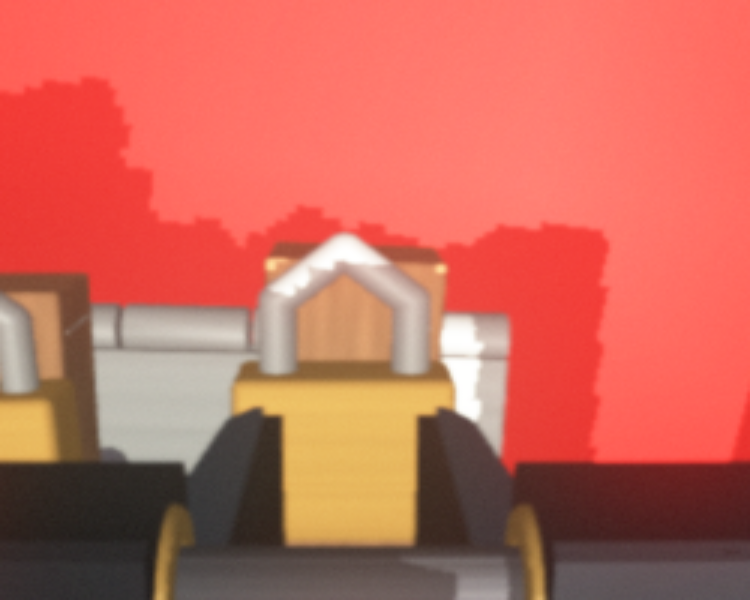

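The close-up shows the fingertips (near crop (260,410) and (440,410)) lying over the padlock's top face. They seem higher than reported, so I'll check with depth.

Run:
```python
from h import *
w=grab("wrist");P=cloud(w);s=env.state();print(s["ee_pos"])
for v in range(210,262,6):
    print(v,[(u,P[v,u].round().astype(int).tolist()) for u in (222,228,234,240,268,294,300,306,312)])
```

```text
[542.00679425 308.55281202  47.06943348]
210 [(222, [511, 316, 18]), (228, [515, 317, 18]), (234, [519, 317, 18]), (240, [524, 328, 56]), (268, [540, 327, 44]), (294, [554, 329, 45]), (300, [561, 323, 16]), (306, [565, 324, 16]), (312, [569, 324, 16])]
216 [(222, [512, 312, 18]), (228, [516, 313, 19]), (234, [521, 324, 55]), (240, [525, 325, 56]), (268, [540, 327, 56]), (294, [554, 329, 55]), (300, [557, 329, 52]), (306, [566, 320, 18]), (312, [569, 321, 18])]
222 [(222, [512, 308, 18]), (228, [519, 322, 61]), (234, [522, 323, 62]), (240, [525, 323, 62]), (268, [540, 325, 62]), (294, [553, 328, 63]), (300, [556, 328, 62]), (306, [566, 316, 18]), (312, [570, 317, 18])]
228 [(222, [513, 304, 18]), (228, [519, 319, 61]), (234, [523, 319, 62]), (240, [526, 320, 62]), (268, [540, 322, 62]), (294, [554, 324, 62]), (300, [557, 324, 61]), (306, [567, 312, 16]), (312, [571, 313, 18])]
234 [(222, [513, 300, 17]), (228, [521, 322, 81]), (234, [524, 323, 81]), (240, [527, 321, 76]), (268, [541, 319, 64]), (294, [552, 327, 81]), (300, [555, 327, 81]), (306, [568, 308, 18]), (312, [572, 309, 17])]
[... 164 characters left out ...]
), (306, [557, 327, 89]), (312, [572, 305, 18])]
246 [(222, [520, 322, 98]), (228, [523, 322, 97]), (234, [525, 323, 97]), (240, [528, 322, 93]), (268, [542, 312, 62]), (294, [551, 325, 94]), (300, [553, 327, 99]), (306, [556, 327, 98]), (312, [558, 328, 97])]
252 [(222, [521, 322, 105]), (228, [523, 323, 105]), (234, [526, 323, 105]), (240, [528, 322, 102]), (268, [542, 309, 62]), (294, [551, 325, 101]), (300, [553, 327, 105]), (306, [555, 328, 106]), (312, [557, 328, 105])]
258 [(222, [522, 322, 111]), (228, [524, 323, 112]), (234, [526, 322, 109]), (240, [529, 322, 107]), (268, [543, 305, 62]), (294, [550, 325, 108]), (300, [552, 327, 112]), (306, [554, 327, 111]), (312, [557, 328, 112])]
```

The tips measure about 25 mm above the reported TCP. Descending to z≈22 with the jaws open is safe either way, because the fingers straddle the carton.

Request:
arm_command([
  {"delta_pos": [0, 0, 0], "roll": 0, "jaw": 66},
  {"delta_pos": [0, 0, 0], "roll": 0, "jaw": 66},
  {"delta_pos": [0, 0, 0], "roll": 0, "jaw": 66},
  {"delta_pos": [0, 0, 0], "roll": 0, "jaw": 66},
  {"delta_pos": [0, 0, 8], "roll": 0, "jaw": 66},
  {"delta_pos": [0, 0, 16], "roll": 0, "jaw": 66},
  {"delta_pos": [0, 0, 25], "roll": 0, "jaw": 66},
  {"delta_pos": [0, 0, 25], "roll": 0, "jaw": 66},
  {"delta_pos": [0, 0, 25], "roll": 0, "jaw": 66},
])

```text
time_s: 5.05
ee_pos: [541.3, 308.1, 20.6]
ee_rot: [-179.9, 0.0, 98.4]
force: [-0.2, 0.6, 0.2]
gripper_width: 59.8
gripper_force: 0.0
```

Request:
arm_command([
  {"delta_pos": [0, 0, 0], "roll": 0, "jaw": 20},
  {"delta_pos": [0, 0, 0], "roll": 0, "jaw": 20},
  {"delta_pos": [0, 0, 0], "roll": 0, "jaw": 20},
  {"delta_pos": [0, 0, 0], "roll": 0, "jaw": 20},
  {"delta_pos": [0, 0, 0], "roll": 0, "jaw": 20},
])

```text
time_s: 5.47
ee_pos: [542.2, 308.6, 22.2]
ee_rot: [180.0, -0.0, 98.4]
force: [0.2, -0.2, 0.0]
gripper_width: 39.8
gripper_force: 30.0
```

Run:
```python
from h import *
w=grab("wrist");P=cloud(w);s=env.state();print(s["ee_pos"],s["gripper_width"],s["gripper_force"])
for v in range(200,262,6):
    print(v,[(u,P[v,u].round().astype(int).tolist()) for u in (216,222,228,234,240,268,300,306,312,318)])
```

```text
[542.14940828 308.64700739  22.24774653] 39.91510165755301 30.0002521276474
200 [(216, [508, 326, 7]), (222, [512, 326, 5]), (228, [516, 327, 6]), (234, [522, 338, 53]), (240, [525, 340, 57]), (268, [538, 339, 44]), (300, [554, 341, 44]), (306, [562, 333, 5]), (312, [566, 334, 5]), (318, [569, 335, 6])]
206 [(216, [510, 324, 16]), (222, [513, 325, 17]), (228, [517, 325, 16]), (234, [522, 336, 55]), (240, [525, 337, 57]), (268, [538, 335, 44]), (300, [554, 338, 45]), (306, [561, 332, 15]), (312, [565, 332, 16]), (318, [568, 333, 16])]
212 [(216, [511, 322, 19]), (222, [514, 322, 17]), (228, [517, 323, 18]), (234, [523, 333, 54]), (240, [525, 334, 56]), (268, [539, 332, 44]), (300, [555, 335, 44]), (306, [562, 329, 17]), (312, [565, 329, 16]), (318, [568, 330, 18])]
218 [(216, [511, 317, 16]), (222, [514, 318, 18]), (228, [518, 319, 17]), (234, [523, 330, 54]), (240, [526, 331, 56]), (268, [539, 329, 43]), (300, [555, 332, 44]), (306, [562, 325, 17]), (312, [566, 326, 18]), (318, [569, 326, 17])]
224 [(216, [511, 314, 18]), (222, [515, 315, 18]), (228, [518, 315, 18]), (234, [523, 327,
[... 855 characters left out ...]
(216, [518, 321, 72]), (222, [520, 318, 65]), (228, [522, 318, 63]), (234, [525, 318, 62]), (240, [528, 318, 62]), (268, [540, 321, 63]), (300, [555, 322, 61]), (306, [558, 323, 62]), (312, [559, 326, 69]), (318, [561, 327, 71])]
254 [(216, [519, 320, 78]), (222, [520, 316, 66]), (228, [523, 315, 62]), (234, [525, 315, 62]), (240, [531, 378, 219]), (268, [541, 317, 62]), (300, [556, 319, 61]), (306, [558, 320, 63]), (312, [560, 323, 69]), (318, [560, 327, 79])]
260 [(216, [520, 321, 85]), (222, [521, 313, 67]), (228, [523, 312, 62]), (234, [526, 312, 62]), (240, [529, 312, 62]), (268, [541, 314, 62]), (300, [556, 316, 62]), (306, [559, 317, 63]), (312, [560, 320, 70]), (318, [560, 327, 85])]
```

The padlock is gripped at 39.9 mm and 30 N, so the real fingertips sit about 25 mm above the reported TCP. I'll replan with that offset.

Run:
```python
from plan import *
Y=98.4; Z=110
B=(471,295);C=(549,207.5); a=(530,60);b=(530,-28);c=(605,20)
up=lambda p,z:[*p,z,Y]
A=(542.1,308.6)
L=[("place A",[up(A,Z),up(a,Z),up(a,-15.5),up(a,Z)])]
for n,p,z,t in [("B",B,22,b),("C",C,-17,c)]:
    L+=[("pick "+n,[up(p,Z),up(p,z),up(p,Z)]),("place "+n,[up(t,Z),up(t,-15.5),up(t,Z)])]
plan(L)
```

```text
place A
    [542.1, 308.6, 110.0, 98.4] -> [-0.0, -0.1, -87.8] roll -0.01 rows 2.1
    [530.0, 60.0, 110.0, 98.4] -> [-244.2, -48.2, -87.8] roll -0.01 rows 6.0
    [530.0, 60.0, -15.5, 98.4] -> [-244.2, -48.2, 37.7] roll -0.01 rows 3.0
    [530.0, 60.0, 110.0, 98.4] -> [-244.2, -48.2, -87.8] roll -0.01 rows 3.0
pick B
    [471.0, 295.0, 110.0, 98.4] -> [241.1, -24.0, 0.0] roll -0.0 rows 5.8
    [471.0, 295.0, 22.0, 98.4] -> [241.1, -24.0, 88.0] roll -0.0 rows 2.1
    [471.0, 295.0, 110.0, 98.4] -> [241.1, -24.0, 0.0] roll -0.0 rows 2.1
place B
    [530.0, -28.0, 110.0, 98.4] -> [-328.2, 11.2, 0.0] roll -0.0 rows 7.9
    [530.0, -28.0, -15.5, 98.4] -> [-328.2, 11.2, 125.5] roll -0.0 rows 3.0
    [530.0, -28.0, 110.0, 98.4] -> [-328.2, 11.2, 0.0] roll -0.0 rows 3.0
pick C
    [549.0, 207.5, 110.0, 98.4] -> [230.2, 53.2, 0.0] roll -0.0 rows 5.7
    [549.0, 207.5, -17.0, 98.4] -> [230.2, 53.2, 127.0] roll -0.0 rows 3.0
    [549.0, 207.5, 110.0, 98.4] -> [230.2, 53.2, 0.0] roll -0.0 rows 3.0
place C
    [605.0, 20.0, 110.0, 98.4] -> [-193.7, 28.0, 0.0] roll -0.0 rows 4.7
    [605.0, 20.0, -15.5, 98.4] -> [-193.7, 28.0, 125.5] roll -0.0 rows 3.0
    [605.0, 20.0, 110.0, 98.4] -> [-193.7, 28.0, 0.0] roll -0.0 rows 3.0
```

Request:
arm_command([
  {"delta_pos": [0, 0, -40], "roll": 0, "jaw": 20},
  {"delta_pos": [0, 0, -88], "roll": 0, "jaw": 20},
  {"delta_pos": [0, 0, -88], "roll": 0, "jaw": 20},
  {"delta_pos": [-30, -6, -88], "roll": 0, "jaw": 20},
  {"delta_pos": [-65, -13, -88], "roll": 0, "jaw": 20},
  {"delta_pos": [-100, -20, -88], "roll": 0, "jaw": 20},
  {"delta_pos": [-135, -27, -88], "roll": 0, "jaw": 20},
  {"delta_pos": [-170, -34, -88], "roll": 0, "jaw": 20},
  {"delta_pos": [-205, -41, -88], "roll": 0, "jaw": 20},
  {"delta_pos": [-244, -48, -88], "roll": 0, "jaw": 20},
  {"delta_pos": [-244, -48, -88], "roll": 0, "jaw": 20},
  {"delta_pos": [-244, -48, -88], "roll": 0, "jaw": 20},
  {"delta_pos": [-244, -48, -60], "roll": 0, "jaw": 20},
  {"delta_pos": [-244, -48, -25], "roll": 0, "jaw": 20},
  {"delta_pos": [-244, -48, 5], "roll": 0, "jaw": 20},
  {"delta_pos": [-244, -48, 25], "roll": 0, "jaw": 20},
  {"delta_pos": [-244, -48, 37], "roll": 0, "jaw": 20},
  {"delta_pos": [-244, -48, 37], "roll": 0, "jaw": 20},
  {"delta_pos": [-244, -48, 37], "roll": 0, "jaw": 20},
])

```text
time_s: 7.1
ee_pos: [529.8, 61.6, -15.9]
ee_rot: [-180.0, -0.0, 98.5]
force: [-0.5, -0.5, -2.0]
gripper_width: 40.0
gripper_force: 30.0
```

Request:
arm_command([
  {"delta_pos": [0, 0, 0], "roll": 0, "jaw": 66},
  {"delta_pos": [0, 0, 0], "roll": 0, "jaw": 66},
  {"delta_pos": [0, 0, 0], "roll": 0, "jaw": 66},
  {"delta_pos": [0, 0, -40], "roll": 0, "jaw": 66},
  {"delta_pos": [0, 0, -80], "roll": 0, "jaw": 66},
  {"delta_pos": [0, 0, -120], "roll": 0, "jaw": 66},
  {"delta_pos": [40, -4, -125], "roll": 0, "jaw": 66},
  {"delta_pos": [80, -8, -125], "roll": 0, "jaw": 66},
  {"delta_pos": [120, -12, -125], "roll": 0, "jaw": 66},
  {"delta_pos": [160, -16, -125], "roll": 0, "jaw": 66},
  {"delta_pos": [200, -20, -125], "roll": 0, "jaw": 66},
  {"delta_pos": [241, -24, -125], "roll": 0, "jaw": 66},
  {"delta_pos": [241, -24, -125], "roll": 0, "jaw": 66},
  {"delta_pos": [241, -24, -125], "roll": 0, "jaw": 66},
  {"delta_pos": [241, -24, -95], "roll": 0, "jaw": 66},
  {"delta_pos": [241, -24, -60], "roll": 0, "jaw": 66},
  {"delta_pos": [241, -24, -38], "roll": 0, "jaw": 66},
  {"delta_pos": [241, -24, -38], "roll": 0, "jaw": 66},
  {"delta_pos": [241, -24, -38], "roll": 0, "jaw": 66},
])

```text
time_s: 8.68
ee_pos: [471.1, 293.6, 22.5]
ee_rot: [-179.9, 0.1, 98.3]
force: [0.2, 0.9, 0.5]
gripper_width: 60.5
gripper_force: 0.0
```

Request:
arm_command([
  {"delta_pos": [0, 0, 0], "roll": 0, "jaw": 20},
  {"delta_pos": [0, 0, 0], "roll": 0, "jaw": 20},
  {"delta_pos": [0, 0, 0], "roll": 0, "jaw": 20},
  {"delta_pos": [0, 0, 0], "roll": 0, "jaw": 20},
  {"delta_pos": [0, 0, 0], "roll": 0, "jaw": 20},
  {"delta_pos": [0, 0, -40], "roll": 0, "jaw": 20},
  {"delta_pos": [0, 0, -88], "roll": 0, "jaw": 20},
  {"delta_pos": [0, 0, -88], "roll": 0, "jaw": 20},
  {"delta_pos": [0, 0, -88], "roll": 0, "jaw": 20},
])

```text
time_s: 9.43
ee_pos: [473.2, 296.4, 114.3]
ee_rot: [179.6, -0.2, 98.4]
force: [0.4, 1.3, -2.3]
gripper_width: 39.8
gripper_force: 29.8
```

Holding padlock B. Placing it, then approaching C.

Request:
arm_command([
  {"delta_pos": [-40, 1, 0], "roll": 0, "jaw": 20},
  {"delta_pos": [-80, 3, 0], "roll": 0, "jaw": 20},
  {"delta_pos": [-120, 4, 0], "roll": 0, "jaw": 20},
  {"delta_pos": [-160, 5, 0], "roll": 0, "jaw": 20},
  {"delta_pos": [-200, 6, 0], "roll": 0, "jaw": 20},
  {"delta_pos": [-240, 8, 0], "roll": 0, "jaw": 20},
  {"delta_pos": [-280, 9, 0], "roll": 0, "jaw": 20},
  {"delta_pos": [-310, 10, 0], "roll": 0, "jaw": 20},
  {"delta_pos": [-328, 11, 0], "roll": 0, "jaw": 20},
  {"delta_pos": [-328, 11, 0], "roll": 0, "jaw": 20},
  {"delta_pos": [-328, 11, 0], "roll": 0, "jaw": 20},
  {"delta_pos": [-328, 11, 35], "roll": 0, "jaw": 20},
  {"delta_pos": [-328, 11, 70], "roll": 0, "jaw": 20},
  {"delta_pos": [-328, 11, 105], "roll": 0, "jaw": 20},
  {"delta_pos": [-328, 11, 118], "roll": 0, "jaw": 20},
  {"delta_pos": [-328, 11, 125], "roll": 0, "jaw": 20},
  {"delta_pos": [-328, 11, 125], "roll": 0, "jaw": 20},
  {"delta_pos": [-328, 11, 125], "roll": 0, "jaw": 20},
])

```text
time_s: 10.93
ee_pos: [529.1, -26.3, -14.6]
ee_rot: [-179.9, -0.0, 98.5]
force: [-0.5, 0.1, -1.3]
gripper_width: 39.9
gripper_force: 30.0
```

Request:
arm_command([
  {"delta_pos": [0, 0, 0], "roll": 0, "jaw": 66},
  {"delta_pos": [0, 0, 0], "roll": 0, "jaw": 66},
  {"delta_pos": [0, 0, 0], "roll": 0, "jaw": 66},
  {"delta_pos": [0, 0, -40], "roll": 0, "jaw": 66},
  {"delta_pos": [0, 0, -80], "roll": 0, "jaw": 66},
  {"delta_pos": [0, 0, -120], "roll": 0, "jaw": 66},
  {"delta_pos": [40, 9, -125], "roll": 0, "jaw": 66},
  {"delta_pos": [80, 18, -125], "roll": 0, "jaw": 66},
  {"delta_pos": [120, 27, -125], "roll": 0, "jaw": 66},
  {"delta_pos": [160, 36, -125], "roll": 0, "jaw": 66},
  {"delta_pos": [200, 45, -125], "roll": 0, "jaw": 66},
  {"delta_pos": [230, 53, -125], "roll": 0, "jaw": 66},
  {"delta_pos": [230, 53, -125], "roll": 0, "jaw": 66},
  {"delta_pos": [230, 53, -125], "roll": 0, "jaw": 66},
  {"delta_pos": [230, 53, -85], "roll": 0, "jaw": 66},
  {"delta_pos": [230, 53, -45], "roll": 0, "jaw": 66},
  {"delta_pos": [230, 53, -15], "roll": 0, "jaw": 66},
  {"delta_pos": [230, 53, 1], "roll": 0, "jaw": 66},
  {"delta_pos": [230, 53, 1], "roll": 0, "jaw": 66},
  {"delta_pos": [230, 53, 1], "roll": 0, "jaw": 66},
])

```text
time_s: 12.6
ee_pos: [548.3, 205.8, -15.7]
ee_rot: [-179.9, 0.0, 98.3]
force: [0.4, 0.1, 0.3]
gripper_width: 60.4
gripper_force: 0.0
```

Request:
arm_command([
  {"delta_pos": [0, 0, 0], "roll": 0, "jaw": 20},
  {"delta_pos": [0, 0, 0], "roll": 0, "jaw": 20},
  {"delta_pos": [0, 0, 0], "roll": 0, "jaw": 20},
  {"delta_pos": [0, 0, 0], "roll": 0, "jaw": 20},
  {"delta_pos": [0, 0, 0], "roll": 0, "jaw": 20},
  {"delta_pos": [0, 0, -40], "roll": 0, "jaw": 20},
  {"delta_pos": [0, 0, -80], "roll": 0, "jaw": 20},
  {"delta_pos": [0, 0, -127], "roll": 0, "jaw": 20},
  {"delta_pos": [0, 0, -127], "roll": 0, "jaw": 20},
  {"delta_pos": [0, 0, -127], "roll": 0, "jaw": 20},
])

```text
time_s: 13.43
ee_pos: [550.7, 208.3, 115.2]
ee_rot: [179.6, -0.1, 98.4]
force: [-0.4, -0.3, -2.2]
gripper_width: 40.5
gripper_force: 29.7
```

Request:
arm_command([
  {"delta_pos": [-40, 6, 0], "roll": 0, "jaw": 20},
  {"delta_pos": [-80, 12, 0], "roll": 0, "jaw": 20},
  {"delta_pos": [-120, 17, 0], "roll": 0, "jaw": 20},
  {"delta_pos": [-155, 22, 0], "roll": 0, "jaw": 20},
  {"delta_pos": [-194, 28, 0], "roll": 0, "jaw": 20},
  {"delta_pos": [-194, 28, 0], "roll": 0, "jaw": 20},
  {"delta_pos": [-194, 28, 0], "roll": 0, "jaw": 20},
  {"delta_pos": [-194, 28, 35], "roll": 0, "jaw": 20},
  {"delta_pos": [-194, 28, 70], "roll": 0, "jaw": 20},
  {"delta_pos": [-194, 28, 105], "roll": 0, "jaw": 20},
  {"delta_pos": [-194, 28, 118], "roll": 0, "jaw": 20},
  {"delta_pos": [-194, 28, 125], "roll": 0, "jaw": 20},
  {"delta_pos": [-194, 28, 125], "roll": 0, "jaw": 20},
  {"delta_pos": [-194, 28, 125], "roll": 0, "jaw": 20},
  {"delta_pos": [-194, 28, 125], "roll": 0, "jaw": 66},
  {"delta_pos": [-194, 28, 125], "roll": 0, "jaw": 66},
  {"delta_pos": [-194, 28, 125], "roll": 0, "jaw": 66},
  {"delta_pos": [-194, 28, 85], "roll": 0, "jaw": 66},
  {"delta_pos": [-194, 28, 45], "roll": 0, "jaw": 66},
  {"delta_pos": [-194, 28, 0], "roll": 0, "jaw": 66},
])

```text
time_s: 15.1
ee_pos: [603.9, 19.7, 109.3]
ee_rot: [-179.9, -0.0, 98.4]
force: [0.4, 0.1, 0.8]
gripper_width: 60.2
gripper_force: 0.0
```

Request:
arm_command([
  {"delta_pos": [40, -20, -15], "roll": 0, "jaw": 66},
  {"delta_pos": [80, -40, -30], "roll": 0, "jaw": 66},
  {"delta_pos": [120, -60, -45], "roll": 0, "jaw": 66},
  {"delta_pos": [120, -80, -60], "roll": 0, "jaw": 66},
  {"delta_pos": [120, -80, -80], "roll": 0, "jaw": 66},
  {"delta_pos": [120, -80, -80], "roll": 0, "jaw": 66},
  {"delta_pos": [120, -80, -80], "roll": 0, "jaw": 66},
])

```text
time_s: 15.68
ee_pos: [508.8, 127.1, 189.8]
ee_rot: [179.8, -0.0, 98.4]
force: [0.3, -0.3, -1.1]
gripper_width: 59.5
gripper_force: 0.0
```

Run:
```python
from z import *
w=grab("wrist");s=env.state();print(s["time_s"],s["ee_pos"])
t=grab("top");cv2.imwrite("pics/t2.png",cv2.resize(t["img"][150:270,150:330],(800,533)))
print("wrist");seg(w,40,48,385,625,200,400);seg(w,14,20,385,625,200,400);seg(w,19,29,400,650,-70,115)
print("top");seg(t,39,48,385,625,200,400);seg(t,14,20,385,625,200,400,30);seg(t,19,29,400,650,-75,115,30)
```

```text
15.7333 [508.30585621 126.5815807  188.4404629 ]
wrist
(40, 48) px [252.  23.] 1849 xy [473.8 274.8] size [34.7 39.4] ang 8.0 z 44.0
(40, 48) px [332.  20.] 1560 xy [543.1 288.8] size [34.7 34.3] ang 6.9 z 43.9
(14, 20) px [224.  16.] 541 xy [445.5 283.5] size [15.5 29.4] ang 6.6 z 17.7
(14, 20) px [291.  17.] 1355 xy [507.7 291.3] size [36.9 31.5] ang 8.4 z 17.9
(14, 20) px [357.  18.] 454 xy [570.2 300.7] size [12.2 33.7] ang 5.8 z 17.8
(19, 29) px [277. 249.] 1164 xy [529.5  62.8] size [39.9 34.1] ang 8.2 z 24.0
(19, 29) px [264. 324.] 755 xy [529.1 -28.8] size [38.9 28.8] ang 8.4 z 24.1
top
(39, 48) px [201. 226.] 79 xy [472.1 286.1] size [28.2 61.5] ang 24.6 z 43.4
(19, 29) px [283. 188.] 58 xy [604.   18.3] size [38.4 19.5] ang 14.3 z 23.2
(19, 29) px [270. 209.] 64 xy [531.1  60.7] size [36.3 24.1] ang 8.1 z 23.1
(19, 29) px [297. 210.] 44 xy [528.1 -31.4] size [27.3 16.8] ang 0.3 z 23.5
```

View pics/t2.png

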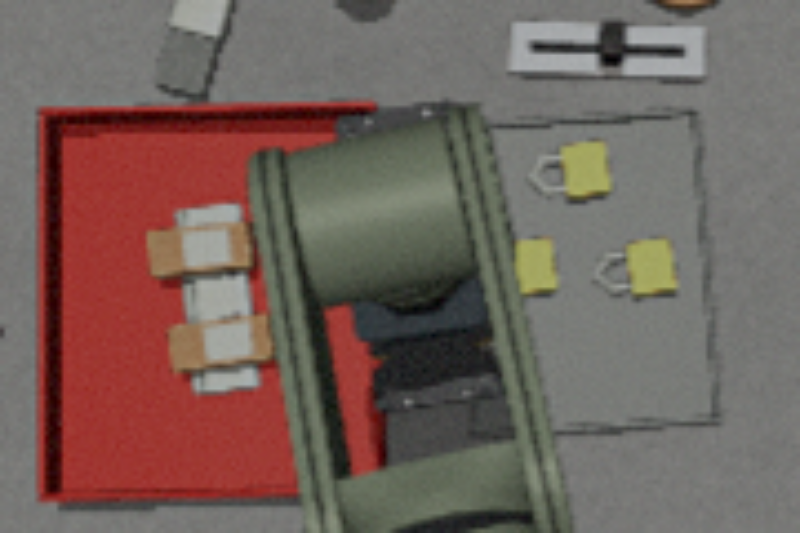

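All three padlocks are in the tray, and the two cartons at crop (200,250) and (220,340) still lie across the hinge. Next are the cartons.

Run:
```python
from plan import *
Y=98.4; Z=110
A=(540.5,308);B=(470,294);a=(462,65);b=(462,-25)
up=lambda p,z:[*p,z,Y]
L=[]
for n,p,t in [("A",A,a),("B",B,b)]:
    L+=[("pick "+n,[up(p,Z),up(p,-2),up(p,Z)]),("place "+n,[up(t,Z),up(t,-13.5),up(t,Z)])]
plan(L)
```

```text
pick A
    [540.5, 308.0, 110.0, 98.4] -> [175.1, 58.5, 77.6] roll -0.01 rows 4.8
    [540.5, 308.0, -2.0, 98.4] -> [175.1, 58.5, 189.6] roll -0.01 rows 2.7
    [540.5, 308.0, 110.0, 98.4] -> [175.1, 58.5, 77.6] roll -0.01 rows 2.7
place A
    [462.0, 65.0, 110.0, 98.4] -> [-228.9, -113.2, 0.0] roll -0.0 rows 6.1
    [462.0, 65.0, -13.5, 98.4] -> [-228.9, -113.2, 123.5] roll -0.0 rows 3.0
    [462.0, 65.0, 110.0, 98.4] -> [-228.9, -113.2, 0.0] roll -0.0 rows 3.0
pick B
    [470.0, 294.0, 110.0, 98.4] -> [225.4, 41.4, 0.0] roll -0.0 rows 5.5
    [470.0, 294.0, -2.0, 98.4] -> [225.4, 41.4, 112.0] roll -0.0 rows 2.7
    [470.0, 294.0, 110.0, 98.4] -> [225.4, 41.4, 0.0] roll -0.0 rows 2.7
place B
    [462.0, -25.0, 110.0, 98.4] -> [-314.4, -54.5, 0.0] roll -0.0 rows 7.7
    [462.0, -25.0, -13.5, 98.4] -> [-314.4, -54.5, 123.5] roll -0.0 rows 3.0
    [462.0, -25.0, 110.0, 98.4] -> [-314.4, -54.5, 0.0] roll -0.0 rows 3.0
```

Request:
arm_command([
  {"delta_pos": [35, 12, 16], "roll": 0, "jaw": 58},
  {"delta_pos": [70, 24, 32], "roll": 0, "jaw": 58},
  {"delta_pos": [105, 36, 48], "roll": 0, "jaw": 58},
  {"delta_pos": [140, 48, 64], "roll": 0, "jaw": 58},
  {"delta_pos": [175, 58.5, 78], "roll": 0, "jaw": 58},
  {"delta_pos": [175, 58.5, 78], "roll": 0, "jaw": 58},
  {"delta_pos": [175, 58.5, 78], "roll": 0, "jaw": 58},
  {"delta_pos": [175, 58.5, 110], "roll": 0, "jaw": 58},
  {"delta_pos": [175, 58.5, 145], "roll": 0, "jaw": 58},
  {"delta_pos": [175, 58.5, 175], "roll": 0, "jaw": 58},
  {"delta_pos": [175, 58.5, 190], "roll": 0, "jaw": 58},
  {"delta_pos": [175, 58.5, 190], "roll": 0, "jaw": 58},
  {"delta_pos": [175, 58.5, 190], "roll": 0, "jaw": 58},
])

```text
time_s: 16.87
ee_pos: [540.5, 306.7, -1.9]
ee_rot: [-179.9, 0.0, 98.3]
force: [0.3, 0.3, 0.9]
gripper_width: 53.3
gripper_force: 0.0
```

Request:
arm_command([
  {"delta_pos": [0, 0, 0], "roll": 0, "jaw": 20},
  {"delta_pos": [0, 0, 0], "roll": 0, "jaw": 20},
  {"delta_pos": [0, 0, 0], "roll": 0, "jaw": 20},
  {"delta_pos": [0, 0, 0], "roll": 0, "jaw": 20},
  {"delta_pos": [0, 0, 0], "roll": 0, "jaw": 20},
  {"delta_pos": [0, 0, -40], "roll": 0, "jaw": 20},
  {"delta_pos": [0, 0, -80], "roll": 0, "jaw": 20},
  {"delta_pos": [0, 0, -112], "roll": 0, "jaw": 20},
  {"delta_pos": [0, 0, -112], "roll": 0, "jaw": 20},
  {"delta_pos": [0, 0, -112], "roll": 0, "jaw": 20},
])

```text
time_s: 17.7
ee_pos: [541.3, 309.0, 112.6]
ee_rot: [179.8, -0.1, 98.4]
force: [-0.1, 0.5, -2.3]
gripper_width: 33.9
gripper_force: 30.0
```

Holding the first carton. Placing it, then picking the second.

Request:
arm_command([
  {"delta_pos": [-33, -16, 0], "roll": 0, "jaw": 20},
  {"delta_pos": [-66, -33, 0], "roll": 0, "jaw": 20},
  {"delta_pos": [-99, -49, 0], "roll": 0, "jaw": 20},
  {"delta_pos": [-132, -66, 0], "roll": 0, "jaw": 20},
  {"delta_pos": [-165, -82, 0], "roll": 0, "jaw": 20},
  {"delta_pos": [-198, -98, 0], "roll": 0, "jaw": 20},
  {"delta_pos": [-229, -113, 0], "roll": 0, "jaw": 20},
  {"delta_pos": [-229, -113, 0], "roll": 0, "jaw": 20},
  {"delta_pos": [-229, -113, 0], "roll": 0, "jaw": 20},
  {"delta_pos": [-229, -113, 35], "roll": 0, "jaw": 20},
  {"delta_pos": [-229, -113, 70], "roll": 0, "jaw": 20},
  {"delta_pos": [-229, -113, 105], "roll": 0, "jaw": 20},
  {"delta_pos": [-229, -113, 117], "roll": 0, "jaw": 20},
  {"delta_pos": [-229, -113, 123], "roll": 0, "jaw": 20},
  {"delta_pos": [-229, -113, 123], "roll": 0, "jaw": 20},
  {"delta_pos": [-229, -113, 123], "roll": 0, "jaw": 20},
])

```text
time_s: 19.03
ee_pos: [461.7, 66.3, -13.4]
ee_rot: [-179.9, -0.0, 98.4]
force: [0.7, 0.4, -0.4]
gripper_width: 33.6
gripper_force: 30.0
```

Request:
arm_command([
  {"delta_pos": [0, 0, 0], "roll": 0, "jaw": 56},
  {"delta_pos": [0, 0, 0], "roll": 0, "jaw": 56},
  {"delta_pos": [0, 0, 0], "roll": 0, "jaw": 56},
  {"delta_pos": [0, 0, -40], "roll": 0, "jaw": 56},
  {"delta_pos": [0, 0, -80], "roll": 0, "jaw": 56},
  {"delta_pos": [0, 0, -120], "roll": 0, "jaw": 56},
  {"delta_pos": [40, 7, -123], "roll": 0, "jaw": 58},
  {"delta_pos": [80, 14, -123], "roll": 0, "jaw": 58},
  {"delta_pos": [120, 21, -123], "roll": 0, "jaw": 58},
  {"delta_pos": [160, 28, -123], "roll": 0, "jaw": 58},
  {"delta_pos": [200, 36, -123], "roll": 0, "jaw": 58},
  {"delta_pos": [225.5, 41.5, -123], "roll": 0, "jaw": 58},
  {"delta_pos": [225.5, 41.5, -123], "roll": 0, "jaw": 58},
  {"delta_pos": [225.5, 41.5, -123], "roll": 0, "jaw": 58},
  {"delta_pos": [225.5, 41.5, -90], "roll": 0, "jaw": 58},
  {"delta_pos": [225.5, 41.5, -55], "roll": 0, "jaw": 58},
  {"delta_pos": [225.5, 41.5, -25], "roll": 0, "jaw": 58},
  {"delta_pos": [225.5, 41.5, -12], "roll": 0, "jaw": 58},
  {"delta_pos": [225.5, 41.5, -12], "roll": 0, "jaw": 58},
  {"delta_pos": [225.5, 41.5, -12], "roll": 0, "jaw": 58},
])

```text
time_s: 20.7
ee_pos: [470.1, 293.1, -0.6]
ee_rot: [-179.9, 0.0, 98.3]
force: [0.3, -0.3, -0.1]
gripper_width: 52.9
gripper_force: 0.0
```

Request:
arm_command([
  {"delta_pos": [0, 0, 0], "roll": 0, "jaw": 20},
  {"delta_pos": [0, 0, 0], "roll": 0, "jaw": 20},
  {"delta_pos": [0, 0, 0], "roll": 0, "jaw": 20},
  {"delta_pos": [0, 0, 0], "roll": 0, "jaw": 20},
  {"delta_pos": [0, 0, 0], "roll": 0, "jaw": 20},
  {"delta_pos": [0, 0, -40], "roll": 0, "jaw": 20},
  {"delta_pos": [0, 0, -80], "roll": 0, "jaw": 20},
  {"delta_pos": [0, 0, -112], "roll": 0, "jaw": 20},
  {"delta_pos": [0, 0, -112], "roll": 0, "jaw": 20},
  {"delta_pos": [0, 0, -112], "roll": 0, "jaw": 20},
])

```text
time_s: 21.53
ee_pos: [471.2, 295.1, 113.5]
ee_rot: [179.8, -0.1, 98.4]
force: [0.8, -0.3, -1.7]
gripper_width: 33.7
gripper_force: 30.0
```

Request:
arm_command([
  {"delta_pos": [-40, -7, 0], "roll": 0, "jaw": 20},
  {"delta_pos": [-80, -14, 0], "roll": 0, "jaw": 20},
  {"delta_pos": [-120, -21, 0], "roll": 0, "jaw": 20},
  {"delta_pos": [-160, -28, 0], "roll": 0, "jaw": 20},
  {"delta_pos": [-200, -35, 0], "roll": 0, "jaw": 20},
  {"delta_pos": [-240, -42, 0], "roll": 0, "jaw": 20},
  {"delta_pos": [-280, -49, 0], "roll": 0, "jaw": 20},
  {"delta_pos": [-314, -54.5, 0], "roll": 0, "jaw": 20},
  {"delta_pos": [-314, -54.5, 0], "roll": 0, "jaw": 20},
  {"delta_pos": [-314, -54.5, 0], "roll": 0, "jaw": 20},
  {"delta_pos": [-314, -54.5, 35], "roll": 0, "jaw": 20},
  {"delta_pos": [-314, -54.5, 70], "roll": 0, "jaw": 20},
  {"delta_pos": [-314, -54.5, 105], "roll": 0, "jaw": 20},
  {"delta_pos": [-314, -54.5, 117], "roll": 0, "jaw": 20},
  {"delta_pos": [-314, -54.5, 123], "roll": 0, "jaw": 20},
  {"delta_pos": [-314, -54.5, 123], "roll": 0, "jaw": 20},
  {"delta_pos": [-314, -54.5, 123], "roll": 0, "jaw": 20},
])

```text
time_s: 22.95
ee_pos: [461.2, -22.6, -12.3]
ee_rot: [-179.9, -0.1, 98.5]
force: [-0.0, 0.3, -1.2]
gripper_width: 33.6
gripper_force: 30.0
```

Request:
arm_command([
  {"delta_pos": [0, 0, 0], "roll": 0, "jaw": 56},
  {"delta_pos": [0, 0, 0], "roll": 0, "jaw": 56},
  {"delta_pos": [0, 0, 0], "roll": 0, "jaw": 56},
  {"delta_pos": [0, 0, -40], "roll": 0, "jaw": 56},
  {"delta_pos": [0, 0, -80], "roll": 0, "jaw": 56},
  {"delta_pos": [0, 0, -120], "roll": 0, "jaw": 56},
  {"delta_pos": [35, 8, -150], "roll": 1.4, "jaw": 80},
  {"delta_pos": [70, 16, -160], "roll": 2.8, "jaw": 80},
  {"delta_pos": [105, 24, -165], "roll": 4.2, "jaw": 80},
  {"delta_pos": [140, 32, -165], "roll": 5.6, "jaw": 80},
  {"delta_pos": [175, 40, -165], "roll": 7, "jaw": 80},
  {"delta_pos": [210, 48, -165], "roll": 8.4, "jaw": 80},
  {"delta_pos": [240, 56, -165], "roll": 9.8, "jaw": 80},
  {"delta_pos": [270, 66, -165], "roll": 11.2, "jaw": 80},
  {"delta_pos": [300, 80, -165], "roll": 12.6, "jaw": 80},
  {"delta_pos": [316, 92, -165], "roll": 14, "jaw": 80},
  {"delta_pos": [316, 92, -165], "roll": 15.4, "jaw": 80},
  {"delta_pos": [316, 92, -165], "roll": 16.8, "jaw": 80},
  {"delta_pos": [316, 92, -165], "roll": 18.3, "jaw": 80},
  {"delta_pos": [316, 92, -165], "roll": 18.3, "jaw": 80},
])

```text
time_s: 24.62
ee_pos: [506.9, 302.2, 153.3]
ee_rot: [180.0, 0.0, 6.6]
force: [-0.8, 0.0, 0.4]
gripper_width: 72.9
gripper_force: 0.0
```

Request:
arm_command([
  {"delta_pos": [0, 0, 0], "roll": 0, "jaw": 80},
  {"delta_pos": [0, 0, 0], "roll": 0, "jaw": 80},
  {"delta_pos": [0, 0, 0], "roll": 0, "jaw": 80},
])

```text
time_s: 24.87
ee_pos: [507.0, 301.9, 153.5]
ee_rot: [-180.0, -0.0, 6.9]
force: [0.5, 0.2, -0.5]
gripper_width: 73.0
gripper_force: 0.0
```

Run:
```python
from z import *
w=grab("wrist");s=env.state();print(s["time_s"],s["ee_pos"],s["ee_rot"],s["qpos"][5])
t=grab("top");cv2.imwrite("pics/c5.png",cv2.hconcat([cv2.resize(t["img"][150:270,225:335],(360,393)),cv2.resize(w["img"],(440,393))]))
seg(w,12,21,385,625,200,400);seg(w,8,21,385,625,200,400)
print("top");seg(t,12,21,385,625,200,400,30);seg(t,19,29,400,650,-75,115,30);seg(t,29,40,400,650,-75,115,30)
```

```text
24.9167 [507.02636419 301.85377177 153.56018274] [-1.79992639e+02 -3.13580986e-03  6.91694301e+00] 112.72779397691075
(12, 21) px [266. 190.] 7672 xy [506.2 300.9] size [139.3  49.9] ang 6.9 z 17.8
(8, 21) px [266. 190.] 7691 xy [506.2 301. ] size [139.3  50.1] ang 6.9 z 17.8
top
(19, 29) px [281. 188.] 102 xy [604.1  23.6] size [38.2 33.5] ang 1.0 z 23.2
(19, 29) px [295. 208.] 64 xy [531.4 -23.1] size [26.9 33.9] ang 89.6 z 23.4
(19, 29) px [269. 210.] 56 xy [529.7  63.8] size [26.7 24.2] ang 88.3 z 22.9
```

View pics/c5.png

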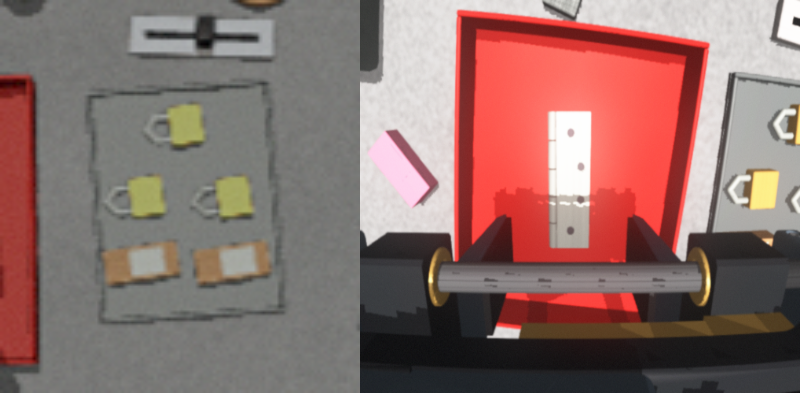

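The tray holds all three padlocks and both cartons, all inside the walls. The hinge is uncovered at (506,301), yaw 6.9°, with its barrel on +y. I'll descend onto it.

Request:
arm_command([
  {"delta_pos": [-1, 1, 40], "roll": 0, "jaw": 80},
  {"delta_pos": [-1, 1, 80], "roll": 0, "jaw": 80},
  {"delta_pos": [-1, 1, 120], "roll": 0, "jaw": 80},
  {"delta_pos": [-1, 1, 145], "roll": 0, "jaw": 80},
  {"delta_pos": [-1, 1, 160], "roll": 0, "jaw": 80},
  {"delta_pos": [-1, 1, 168], "roll": 0, "jaw": 80},
  {"delta_pos": [-1, 1, 172], "roll": 0, "jaw": 80},
  {"delta_pos": [-1, 1, 172], "roll": 0, "jaw": 80},
  {"delta_pos": [-1, 1, 172], "roll": 0, "jaw": 80},
])

```text
time_s: 25.72
ee_pos: [507.1, 301.3, -17.4]
ee_rot: [-179.9, -0.1, 6.9]
force: [0.4, 0.1, -0.2]
gripper_width: 72.9
gripper_force: 0.0
```

Request:
arm_command([
  {"delta_pos": [0, 0, 0], "roll": 0, "jaw": 30},
  {"delta_pos": [0, 0, 0], "roll": 0, "jaw": 30},
  {"delta_pos": [0, 0, 0], "roll": 0, "jaw": 30},
  {"delta_pos": [0, 0, 0], "roll": 0, "jaw": 30},
  {"delta_pos": [0, 0, 0], "roll": 0, "jaw": 30},
], squeeze=50)

```text
time_s: 26.13
ee_pos: [506.7, 301.2, -17.7]
ee_rot: [-179.9, -0.1, 6.8]
force: [-1.2, 0.9, 3.7]
gripper_width: 49.4
gripper_force: 50.0
```

Request:
arm_command([
  {"delta_pos": [0, 0, -15], "roll": 0, "jaw": 30},
  {"delta_pos": [0, 0, -35], "roll": 0, "jaw": 30},
  {"delta_pos": [0, 0, -65], "roll": 0, "jaw": 30},
  {"delta_pos": [0, 0, -100], "roll": 0, "jaw": 30},
  {"delta_pos": [0, 0, -135], "roll": 0, "jaw": 30},
  {"delta_pos": [0, 0, -135], "roll": 0, "jaw": 30},
  {"delta_pos": [0, 0, -135], "roll": 0, "jaw": 30},
])

```text
time_s: 26.72
ee_pos: [506.8, 301.0, 117.8]
ee_rot: [-179.9, -0.2, 6.9]
force: [-0.4, -0.8, -5.0]
gripper_width: 49.3
gripper_force: 50.0
```

Run:
```python
from z import *
t=grab("top");w=grab("wrist");P=cloud(t);s=env.state();print(s["ee_pos"],s["gripper_width"])
Pw=cloud(w); seg(w,s["ee_pos"][2]+20,s["ee_pos"][2]+42,400,620,200,400)
g=cv2.cvtColor(t["img"],cv2.COLOR_BGR2HSV)[...,2]
v,u=np.mgrid[0:420,0:560]
X=onplane(t,np.c_[u.ravel(),v.ravel()],16).reshape(420,560,3)
roi=(X[...,0]>480)&(X[...,0]<690)&(X[...,1]>-500)&(X[...,1]<-160)
for thr in (40,50,60):
    m=(roi&(g<thr)&(X[...,1]>-290)).astype(np.uint8); n,l,st,c=cv2.connectedComponentsWithStats(m);i=1+np.argmax(st[1:,4]);r=cv2.minAreaRect(X[l==i][:,:2].astype(np.float32));print("pad",thr,r)
m=(roi&(P[...,2]>7)&(P[...,2]<22)).astype(np.uint8);m=cv2.morphologyEx(m,cv2.MORPH_OPEN,np.ones((3,3)));n,l,st,c=cv2.connectedComponentsWithStats(m);i=1+np.argmax(st[1:,4])
Q=P[l==i];print("plate",cv2.minAreaRect(Q[:,:2].astype(np.float32)),Q[:,1].min(),Q[:,1].max())
# left/right edges of the plate at y rows
for y in (-440,-400,-360,-320,-280,-240,-210):
    q=Q[abs(Q[:,1]-y)<4][:,0]; print(y,q.min().round(1),q.max().round(1),((q.min()+q.max())/2).round(1))
```

```text
[504.52952381 299.76735467 114.42769348] 49.43916524757511
(np.float64(134.4276934843541), np.float64(156.4276934843541)) px [266. 199.] 17579 xy [536.6 303.8] size [76.7 66.3] ang 8.8 z 151.0
(np.float64(134.4276934843541), np.float64(156.4276934843541)) px [266. 329.] 2982 xy [471.9 295.6] size [20.5 50.3] ang 9.5 z 151.3
pad 40 ((584.3103637695312, -232.62701416015625), (158.2587890625, 82.38943481445312), 2.9399423599243164)
pad 50 ((584.2743530273438, -231.87908935546875), (158.552734375, 84.36068725585938), 3.1527998447418213)
pad 60 ((584.294921875, -237.5734405517578), (100.21768188476562, 159.3577423095703), 89.90524291992188)
plate ((589.6831665039062, -325.22125244140625), (160.27549743652344, 289.09149169921875), 2.423104763031006) -467.1771764940316 -179.2499461437864
-440 565.1 674.6 619.8
-400 517.4 671.2 594.3
-360 514.9 670.8 592.8
-320 511.3 665.1 588.2
-280 511.2 663.0 587.1
-240 507.9 664.0 585.9
-210 504.7 664.1 584.4
```

Request:
arm_command([
  {"delta_pos": [0, 15, 0], "roll": 0, "jaw": 30},
  {"delta_pos": [1, 45, 0], "roll": 0.1, "jaw": 30},
  {"delta_pos": [2, 80, 0], "roll": 0.2, "jaw": 30},
  {"delta_pos": [3, 115, 0], "roll": 0.3, "jaw": 30},
  {"delta_pos": [4, 150, 0], "roll": 0.4, "jaw": 30},
  {"delta_pos": [5, 185, 0], "roll": 0.5, "jaw": 30},
  {"delta_pos": [6, 220, 0], "roll": 0.6, "jaw": 30},
  {"delta_pos": [7, 255, 0], "roll": 0.7, "jaw": 30},
  {"delta_pos": [8, 290, 0], "roll": 0.8, "jaw": 30},
  {"delta_pos": [9, 325, 0], "roll": 0.84, "jaw": 30},
  {"delta_pos": [10, 360, 0], "roll": 0.84, "jaw": 30},
  {"delta_pos": [11, 395, 0], "roll": 0.84, "jaw": 30},
  {"delta_pos": [12, 430, 0], "roll": 0.84, "jaw": 30},
  {"delta_pos": [13, 465, 0], "roll": 0.84, "jaw": 30},
  {"delta_pos": [13.5, 500, 0], "roll": 0.84, "jaw": 30},
  {"delta_pos": [13.5, 525, 0], "roll": 0.84, "jaw": 30},
  {"delta_pos": [13.5, 538.5, 0], "roll": 0.84, "jaw": 30},
  {"delta_pos": [13.5, 538.5, 0], "roll": 0.84, "jaw": 30},
  {"delta_pos": [13.5, 538.5, 0], "roll": 0.84, "jaw": 30},
  {"delta_pos": [13.5, 538.5, 0], "roll": 0.84, "jaw": 30},
])

```text
time_s: 28.48
ee_pos: [582.9, -230.9, 115.3]
ee_rot: [-179.9, 0.1, 2.7]
force: [0.3, 1.0, -4.1]
gripper_width: 49.0
gripper_force: 50.0
```

Run:
```python
from z import *
w=grab("wrist");sc=grab("scene");s=env.state();print(s["ee_pos"],s["ee_rot"],s["gripper_width"],s["gripper_force"],s["qpos"])
z=s["ee_pos"][2]; seg(w,z+20,z+42,450,720,-330,-130)
cv2.imwrite("pics/c6.png",cv2.hconcat([cv2.resize(sc["img"][80:260,130:330],(390,350)),cv2.resize(w["img"],(410,350))]))
```

```text
[ 583.50017711 -230.67726117  116.06550897] [-1.79936558e+02  6.68849829e-02  2.75186676e+00] 49.39970063512923 49.997103810310364 [-2.26372200e+01  2.59315516e+01  8.85421663e+01  3.14417155e-02
  6.56139118e+01  6.45979466e+01]
(np.float64(136.0655089719716), np.float64(158.0655089719716)) px [266. 199.] 17679 xy [ 614.6 -229.9] size [76.4 66.7] ang 4.3 z 150.7
(np.float64(136.0655089719716), np.float64(158.0655089719716)) px [266. 329.] 2976 xy [ 549.2 -233.1] size [20.4 50.4] ang 4.9 z 151.0
```

View pics/c6.png

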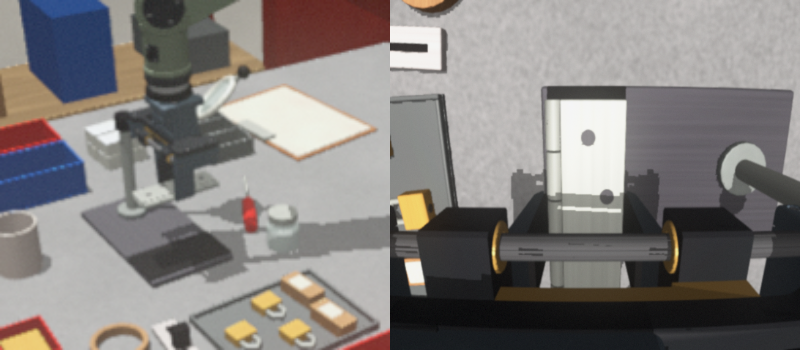

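The hinge is held over the pad and aligned with it, and it clears the post. Lowering now.

Request:
arm_command([
  {"delta_pos": [1, 1, 25], "roll": 0, "jaw": 30},
  {"delta_pos": [1, 1, 50], "roll": 0, "jaw": 30},
  {"delta_pos": [1, 1, 75], "roll": 0, "jaw": 30},
  {"delta_pos": [1, 1, 95], "roll": 0, "jaw": 30},
  {"delta_pos": [1, 1, 110], "roll": 0, "jaw": 30},
  {"delta_pos": [1, 1, 118], "roll": 0, "jaw": 30},
  {"delta_pos": [1, 1, 122], "roll": 0, "jaw": 30},
  {"delta_pos": [1, 1, 124], "roll": 0, "jaw": 30},
  {"delta_pos": [1, 1, 124], "roll": 0, "jaw": 30},
  {"delta_pos": [1, 1, 124], "roll": 0, "jaw": 30},
  {"delta_pos": [1, 1, 124], "roll": 0, "jaw": 30},
])

```text
time_s: 29.5
ee_pos: [585.9, -233.6, -6.6]
ee_rot: [179.9, -0.1, 2.7]
force: [0.0, -0.6, -4.1]
gripper_width: 49.7
gripper_force: 50.0
```

Request:
arm_command([
  {"delta_pos": [0, 0, 1], "roll": 0, "jaw": 30},
  {"delta_pos": [0, 0, 2], "roll": 0, "jaw": 30},
  {"delta_pos": [0, 0, 2], "roll": 0, "jaw": 30},
  {"delta_pos": [0, 0, 2], "roll": 0, "jaw": 30},
])

```text
time_s: 29.83
ee_pos: [585.9, -233.6, -6.7]
ee_rot: [179.9, -0.2, 2.7]
force: [-2.7, 1.9, 8.7]
gripper_width: 48.9
gripper_force: 50.0
```

Contact (+8.7 N). Releasing and going up.

Request:
arm_command([
  {"delta_pos": [0, 0, -1], "roll": 0, "jaw": 80},
  {"delta_pos": [0, 0, -1], "roll": 0, "jaw": 80},
  {"delta_pos": [0, 0, -1], "roll": 0, "jaw": 80},
  {"delta_pos": [0, 0, -1], "roll": 0, "jaw": 80},
  {"delta_pos": [0, 0, -25], "roll": 0, "jaw": 80},
  {"delta_pos": [0, 0, -60], "roll": 0, "jaw": 80},
  {"delta_pos": [0, 0, -100], "roll": 0, "jaw": 80},
  {"delta_pos": [0, 0, -140], "roll": 0, "jaw": 80},
  {"delta_pos": [0, 0, -180], "roll": 0, "jaw": 80},
  {"delta_pos": [0, 0, -220], "roll": 0, "jaw": 80},
  {"delta_pos": [0, -40, -240], "roll": 0, "jaw": 80},
  {"delta_pos": [0, -80, -240], "roll": 0, "jaw": 80},
  {"delta_pos": [0, -120, -240], "roll": 0, "jaw": 80},
  {"delta_pos": [0, -160, -240], "roll": 0, "jaw": 80},
  {"delta_pos": [0, -160, -240], "roll": 0, "jaw": 80},
])

```text
time_s: 31.08
ee_pos: [577.0, -66.9, 230.9]
ee_rot: [-179.8, -0.0, 3.0]
force: [-0.2, -0.5, 0.0]
gripper_width: 73.1
gripper_force: 0.0
```

Run:
```python
from z import *
t=grab("top");s=env.state();print(s["time_s"],s["ee_pos"],s["ee_rot"])
seg(t,22,34,480,690,-300,-160,30)
P=cloud(t);w=grab("wrist");sc=grab("scene")
seg(w,22,34,480,690,-300,-160,30)
seg(t,12,30,640,740,-70,100,30);seg(t,45,62,640,740,-70,100,8)
# ball: dark blob high
g=cv2.cvtColor(t["img"],cv2.COLOR_BGR2HSV)[...,2]
m=((g<70)&(P[...,2]>170)&(P[...,2]<400)&(P[...,1]<-250)&(P[...,0]<520)).astype(np.uint8)
n,l,st,c=cv2.connectedComponentsWithStats(m)
for i in range(1,n):
    if st[i,4]>8: print("top dark",c[i].round(1),st[i],np.median(P[l==i],0).round(1),P[l==i].max(0).round(1))
Q=cloud(sc);g=cv2.cvtColor(sc["img"],cv2.COLOR_BGR2HSV)[...,2]
m=((g<70)&(Q[...,2]>170)&(Q[...,2]<400)&(Q[...,1]<-230)&(Q[...,0]>300)&(Q[...,0]<640)).astype(np.uint8)
n,l,st,c=cv2.connectedComponentsWithStats(m)
for i in range(1,n):
    if st[i,4]>8: print("scene dark",c[i].round(1),st[i],np.median(Q[l==i],0).round(1),Q[l==i].max(0).round(1))
cv2.imwrite("pics/c7.png",cv2.hconcat([cv2.resize(t["img"][140:270,260:450],(400,274)),cv2.resize(sc["img"][80:200,150:325],(400,274))]))
```

```text
31.1333 [577.35422167 -70.20891372 230.70700475] [-1.79964327e+02 -1.53376173e-02  2.94868529e+00]
(22, 34) px [362. 194.] 326 xy [ 586.3 -243.1] size [137.9  37.4] ang 1.2 z 27.7
(22, 34) px [410. 180.] 5427 xy [ 585.  -234.5] size [140.4  51.4] ang 2.6 z 29.0
(12, 30) px [279. 162.] 56 xy [693.5  30. ] size [27.2 31.9] ang 89.8 z 15.8
(45, 62) px [287. 159.] 47 xy [696.    5.3] size [16.6 25.7] ang 89.6 z 53.1
top dark [411.1 216.5] [406 213  11   8  40] [ 490.6 -351.   208.3] [ 502.3 -339.6  215.4]
top dark [405.1 245.4] [401 241   9   9  60] [ 408.6 -305.4  296.8] [ 419.5 -298.   305. ]
scene dark [192.9 142.1] [189 138   8  10  62] [ 598.6 -399.1  206.5] [ 609.4 -384.7  218.3]
scene dark [227.4 141.7] [226 138   3   8  14] [ 494.3 -344.1  204.3] [ 500.9 -338.   209.4]
```

View pics/c7.png

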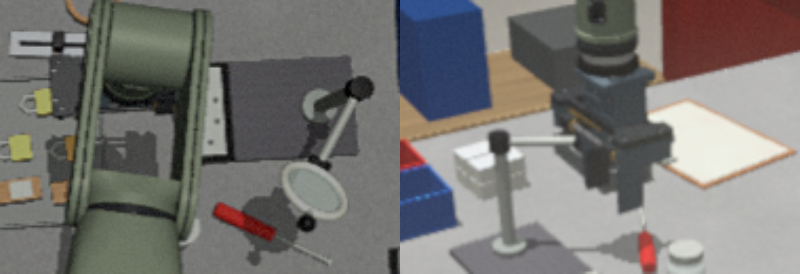

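The hinge lies on the pad at (585,-234.5), angle 2.6°. The ball is at about (409,-305,290), tilt ≈45°, swivel ≈56°. I'll turn the tool so the jaws close across the arm and hover over the ball.

Request:
arm_command([
  {"delta_pos": [0, 0, -40], "roll": -1.4, "jaw": 70},
  {"delta_pos": [0, 0, -79], "roll": -2.8, "jaw": 70},
  {"delta_pos": [0, 0, -79], "roll": -4.2, "jaw": 70},
  {"delta_pos": [-10, 12, -79], "roll": -5.6, "jaw": 70},
  {"delta_pos": [-20, 25, -79], "roll": -7, "jaw": 70},
  {"delta_pos": [-32, 40, -79], "roll": -8.4, "jaw": 70},
  {"delta_pos": [-44, 55, -79], "roll": -9.8, "jaw": 70},
  {"delta_pos": [-56, 70, -79], "roll": -11.2, "jaw": 70},
  {"delta_pos": [-68, 85, -79], "roll": -12.6, "jaw": 70},
  {"delta_pos": [-80, 100, -79], "roll": -14, "jaw": 70},
  {"delta_pos": [-92, 115, -79], "roll": -15.4, "jaw": 70},
  {"delta_pos": [-104, 130, -79], "roll": -16.8, "jaw": 70},
  {"delta_pos": [-116, 145, -79], "roll": -18.2, "jaw": 70},
  {"delta_pos": [-128, 160, -79], "roll": -19.6, "jaw": 70},
  {"delta_pos": [-140, 175, -79], "roll": -21, "jaw": 70},
  {"delta_pos": [-152, 190, -79], "roll": -22.4, "jaw": 70},
  {"delta_pos": [-165, 205, -79], "roll": -23.8, "jaw": 70},
  {"delta_pos": [-185, 224, -79], "roll": -25.2, "jaw": 70},
  {"delta_pos": [-185, 224, -79], "roll": -26.6, "jaw": 70},
  {"delta_pos": [-185, 224, -79], "roll": -28, "jaw": 70},
])

```text
time_s: 32.9
ee_pos: [401.5, -308.5, 309.3]
ee_rot: [-180.0, -0.0, 142.7]
force: [0.8, 0.5, -0.0]
gripper_width: 63.5
gripper_force: 0.0
```

Request:
arm_command([
  {"delta_pos": [0, 0, 0], "roll": -1.3, "jaw": 60},
  {"delta_pos": [0, 0, 0], "roll": -1.3, "jaw": 60},
  {"delta_pos": [0, 0, 0], "roll": -1.3, "jaw": 60},
  {"delta_pos": [0, 0, 0], "roll": -1.3, "jaw": 60},
])

```text
time_s: 33.23
ee_pos: [402.8, -306.5, 309.4]
ee_rot: [-180.0, -0.0, 149.0]
force: [0.2, -0.1, 0.1]
gripper_width: 54.7
gripper_force: 0.0
```

Run:
```python
from z import *
w=grab("wrist");s=env.state();print(s["time_s"],s["ee_pos"],s["ee_rot"],s["qpos"])
P=cloud(w);g=cv2.cvtColor(w["img"],cv2.COLOR_BGR2HSV)[...,2]
m=((g<80)&(P[...,2]>240)&(P[...,2]<310)&(np.hypot(P[...,0]-408,P[...,1]+305)<35)).astype(np.uint8)
n,l,st,c=cv2.connectedComponentsWithStats(m)
for i in range(1,n):
    if st[i,4]>20:
        q=P[l==i]
        A=np.c_[2*q,np.ones(len(q))];x=np.linalg.lstsq(A,(q**2).sum(1),rcond=None)[0]
        print("dark",c[i].round(1),st[i],np.median(q,0).round(1),q.min(0).round(1),q.max(0).round(1),"sphere",x[:3].round(1),np.sqrt(x[3]+x[:3]@x[:3]).round(1))
cv2.imwrite("pics/w8.png",w["img"])
```

```text
33.2833 [ 402.94386658 -306.25322605  309.355596  ] [-1.79999321e+02 -1.30781868e-02  1.49008039e+02] [-3.85365486e+01  8.93524689e+00  8.51440957e+01 -2.39623788e-03
  8.59335333e+01 -9.75444177e+01]
dark [267.7 239.9] [ 250  222   37   37 1067] [ 403.3 -307.   299.1] [ 394.1 -319.6  286.8] [ 415.3 -297.   303.7] sphere [ 406.  -308.4  290.9] 11.5
```

View pics/w8.png

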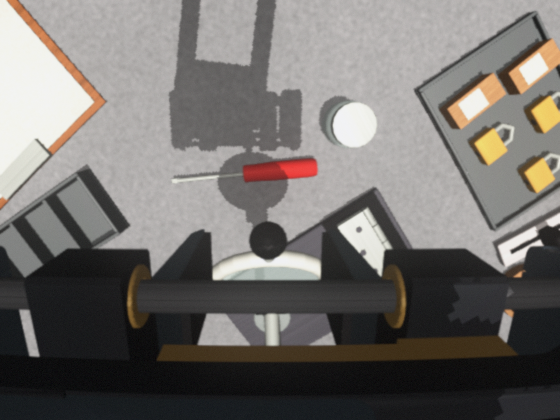

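The wrist view shows the ball at (268,240), centred between the fingers, fitted at (406,-308,291). Descending and pinching.

Request:
arm_command([
  {"delta_pos": [0, 0, 15], "roll": -0.4, "jaw": 55},
  {"delta_pos": [0, 0, 30], "roll": -0.4, "jaw": 55},
  {"delta_pos": [0, 0, 45], "roll": -0.4, "jaw": 55},
  {"delta_pos": [0, 0, 53], "roll": -0.4, "jaw": 55},
  {"delta_pos": [0, 0, 53], "roll": -0.4, "jaw": 55},
  {"delta_pos": [0, 0, 53], "roll": -0.4, "jaw": 55},
  {"delta_pos": [0, 0, 53], "roll": -0.4, "jaw": 5},
  {"delta_pos": [0, 0, 53], "roll": -0.4, "jaw": 5},
  {"delta_pos": [0, 0, 53], "roll": -0.4, "jaw": 5},
  {"delta_pos": [0, 0, 53], "roll": -0.4, "jaw": 5},
  {"delta_pos": [0, 0, 53], "roll": -0.4, "jaw": 5},
  {"delta_pos": [0, 0, 53], "roll": -0.4, "jaw": 5},
  {"delta_pos": [0, 0, 53], "roll": -0.4, "jaw": 5},
], squeeze=20)

```text
time_s: 34.37
ee_pos: [403.3, -305.9, 256.9]
ee_rot: [-180.0, 0.0, 151.2]
force: [0.3, 0.2, 2.9]
gripper_width: 22.6
gripper_force: 20.0
```

```bash
cat > mag.py <<'E'
from h import *
s=env.state(); e=s["ee_pos"];yaw=s["ee_rot"][2];print(s["ee_pos"],yaw,s["gripper_width"],s["gripper_force"],s["force"])
post=np.array([592.4,-411.8]); my=2.6
b0=np.array([406,-308.4,290.9])
def mag(s0,t0,s1,t1,n,c,b,yaw):
    a=np.radians(yaw);R=np.array([[np.cos(a),np.sin(a),0],[np.sin(a),-np.cos(a),0],[0,0,-1]])
    off=R.T@(c-b)
    for k in range(1,n+1):
        s=s0+(s1-s0)*k/n; t=t0+(t1-t0)*k/n; th=np.radians(90+my+s); r=120+130*np.cos(np.radians(t))
        p=np.array([*(post+r*np.array([np.cos(th),np.sin(th)])),200+130*np.sin(np.radians(t))])
        y=yaw+(s-s0); a=np.radians(y);Rk=np.array([[np.cos(a),np.sin(a),0],[np.sin(a),-np.cos(a),0],[0,0,-1]])
        q=p+Rk@off; print(k,(R.T@(q-c)).round(1).tolist(),"roll",round(-(y-yaw)/5,2))
    return q,y,p
q,y,p=mag(58.4,44.4,28,20,12,e,b0,yaw); print(q,y)
q,y,p=mag(28,20,0,0,12,q,p,y); print(q,y)
E
python3 mag.py
```

```text
[ 403.31988737 -305.87718894  256.91018828] 151.15725788211125 22.568500898307327 20.00031352043152 [0.33152497 0.19481897 2.85685502]
1 [2.6, 9.6, 3.3] roll 0.51
2 [4.9, 19.6, 6.8] roll 1.01
3 [6.7, 29.8, 10.3] roll 1.52
4 [7.8, 40.1, 14.0] roll 2.03
5 [8.4, 50.6, 17.8] roll 2.53
6 [8.3, 61.2, 21.6] roll 3.04
7 [7.6, 71.8, 25.6] roll 3.55
8 [6.2, 82.4, 29.6] roll 4.05
9 [4.2, 93.0, 33.7] roll 4.56
10 [1.6, 103.5, 37.9] roll 5.07
11 [-1.7, 113.9, 42.1] roll 5.57
12 [-5.6, 124.1, 46.4] roll 6.08
[ 468.09550384 -199.8304892   210.47280691] 120.75725788211126
1 [1.0, 10.1, 3.6] roll 0.47
2 [1.4, 20.2, 7.2] roll 0.93
3 [1.4, 30.4, 10.8] roll 1.4
4 [0.8, 40.5, 14.5] roll 1.87
5 [-0.4, 50.7, 18.2] roll 2.33
6 [-2.0, 60.8, 21.9] roll 2.8
7 [-4.2, 70.9, 25.6] roll 3.27
8 [-6.8, 80.8, 29.4] roll 3.73
9 [-10.0, 90.6, 33.1] roll 4.2
10 [-13.7, 100.2, 36.9] roll 4.67
11 [-17.9, 109.7, 40.7] roll 5.13
12 [-22.6, 118.9, 44.5] roll 5.6
[ 581.80365786 -158.452716    166.01018828] 92.75725788211126
```

Request:
arm_command([
  {"delta_pos": [2.5, 9.5, 3.5], "roll": 0.5, "jaw": 5},
  {"delta_pos": [5, 19.5, 7], "roll": 1, "jaw": 5},
  {"delta_pos": [6.5, 30, 10.5], "roll": 1.5, "jaw": 5},
  {"delta_pos": [8, 40, 14], "roll": 2, "jaw": 5},
  {"delta_pos": [8.5, 50.5, 18], "roll": 2.5, "jaw": 5},
  {"delta_pos": [8.5, 61, 21.5], "roll": 3, "jaw": 5},
  {"delta_pos": [7.5, 72, 25.5], "roll": 3.5, "jaw": 5},
  {"delta_pos": [6, 82.5, 29.5], "roll": 4, "jaw": 5},
  {"delta_pos": [4, 93, 33.5], "roll": 4.5, "jaw": 5},
  {"delta_pos": [1.5, 103.5, 38], "roll": 5, "jaw": 5},
  {"delta_pos": [-1.5, 114, 42], "roll": 5.5, "jaw": 5},
  {"delta_pos": [-5.5, 124, 46.5], "roll": 6.08, "jaw": 5},
])

```text
time_s: 35.37
ee_pos: [468.0, -200.0, 210.4]
ee_rot: [-180.0, 0.1, 120.6]
force: [-1.3, -1.5, 2.7]
gripper_width: 22.7
gripper_force: 20.0
```

Request:
arm_command([
  {"delta_pos": [1, 10, 3.5], "roll": 0.47, "jaw": 5},
  {"delta_pos": [1.5, 20, 7], "roll": 0.93, "jaw": 5},
  {"delta_pos": [1.5, 30.5, 11], "roll": 1.4, "jaw": 5},
  {"delta_pos": [1, 40.5, 14.5], "roll": 1.87, "jaw": 5},
  {"delta_pos": [-0.5, 50.5, 18], "roll": 2.33, "jaw": 5},
  {"delta_pos": [-2, 61, 22], "roll": 2.8, "jaw": 5},
  {"delta_pos": [-4, 71, 25.5], "roll": 3.27, "jaw": 5},
  {"delta_pos": [-7, 81, 29.5], "roll": 3.73, "jaw": 5},
  {"delta_pos": [-10, 90.5, 33], "roll": 4.2, "jaw": 5},
  {"delta_pos": [-13.5, 100, 37], "roll": 4.67, "jaw": 5},
  {"delta_pos": [-18, 109.5, 40.5], "roll": 5.13, "jaw": 5},
  {"delta_pos": [-22.5, 119, 44.5], "roll": 5.6, "jaw": 5},
  {"delta_pos": [-22.5, 119, 44.5], "roll": 5.6, "jaw": 5},
  {"delta_pos": [-22.5, 119, 44.5], "roll": 5.6, "jaw": 5},
  {"delta_pos": [-22.5, 119, 44.5], "roll": 5.6, "jaw": 5},
])

```text
time_s: 36.62
ee_pos: [581.1, -158.0, 164.9]
ee_rot: [-180.0, -0.0, 92.8]
force: [1.9, 0.5, -2.9]
gripper_width: 22.5
gripper_force: 20.0
```

Run:
```python
from h import *
s=env.state();print(s["ee_pos"],s["ee_rot"],s["gripper_width"],s["gripper_force"],s["force"])
t=grab("top");w=grab("wrist");sc=grab("scene")
cv2.imwrite("pics/c9.png",cv2.hconcat([cv2.resize(t["img"][140:270,320:450],(267,267)),cv2.resize(sc["img"][90:230,150:300],(286,267)),cv2.resize(w["img"][130:400,100:400],(247,267))]))
```

```text
[ 581.14082885 -158.04926515  164.90713698] [-1.79957295e+02 -3.59694889e-02  9.28195343e+01] 22.480892070566057 19.999558925628662 [ 1.92296542  0.45437199 -2.90172417]
```

View pics/c9.png

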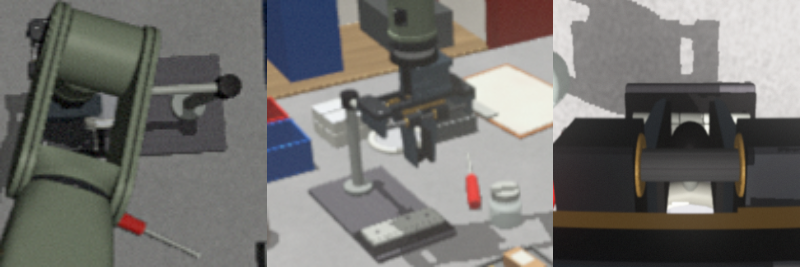

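The lens now looks level and over the pad in all three views. I'll release upward and move towards the dimmer, keeping the lens in sight for a check.

Request:
arm_command([
  {"delta_pos": [0, 0, 0], "roll": 0, "jaw": 50},
  {"delta_pos": [0, 0, 0], "roll": 0, "jaw": 50},
  {"delta_pos": [0, 0, 0], "roll": 0, "jaw": 50},
  {"delta_pos": [0, 0, -15], "roll": 0, "jaw": 50},
  {"delta_pos": [0, 0, -35], "roll": 0, "jaw": 50},
  {"delta_pos": [0, 0, -65], "roll": 0, "jaw": 50},
  {"delta_pos": [30, 10, -80], "roll": 0, "jaw": 60},
  {"delta_pos": [65, 24, -80], "roll": 0, "jaw": 60},
  {"delta_pos": [100, 38, -80], "roll": 0, "jaw": 60},
  {"delta_pos": [130, 55, -80], "roll": 0, "jaw": 60},
  {"delta_pos": [162, 68, -80], "roll": 0, "jaw": 60},
  {"delta_pos": [162, 68, -80], "roll": 0, "jaw": 60},
  {"delta_pos": [162, 68, -80], "roll": 0, "jaw": 60},
  {"delta_pos": [162, 68, -80], "roll": 0, "jaw": 60},
])

```text
time_s: 37.93
ee_pos: [641.4, 6.5, 245.6]
ee_rot: [-180.0, 0.0, 92.8]
force: [-0.1, -0.3, 0.2]
gripper_width: 54.4
gripper_force: 0.0
```

```bash
cat > lens.py <<'E'
from z import *
def sph(q):
    A=np.c_[2*q,np.ones(len(q))];x=np.linalg.lstsq(A,(q**2).sum(1),rcond=None)[0]; return x[:3].round(1),np.sqrt(x[3]+x[:3]@x[:3]).round(1)
for name in ("top","scene"):
    t=grab(name);P=cloud(t);hsv=cv2.cvtColor(t["img"],cv2.COLOR_BGR2HSV)
    r=(P[...,2]>170)&(P[...,2]<235)&(abs(P[...,0]-586)<75)&(P[...,1]>-345)&(P[...,1]<-140)
    d=r&(hsv[...,2]<70)&(P[...,1]>-190); q=P[d]; print(name,"ball px",len(q),q.mean(0).round(1) if len(q) else 0, sph(q) if len(q)>8 else 0)
    l=r&(hsv[...,2]>110)&(P[...,1]>-290); q=P[l]
    if len(q)>30:
        A=np.c_[q[:,:2]-q[:,:2].mean(0),np.ones(len(q))]; x=np.linalg.lstsq(A,q[:,2],rcond=None)[0]
        rc=cv2.minEnclosingCircle(q[:,:2].astype(np.float32)); print(name,"lens n",len(q),"slopes",x.round(3),"circle",rc)
E
python3 lens.py
python3 - <<'E'
from z import *
w=grab("wrist");t=grab("top");s=env.state();print(s["time_s"],s["ee_pos"],s["ee_rot"][2])
seg(w,10,19,640,760,-80,110,60);seg(w,48,60,640,760,-80,110,20)
seg(t,10,19,640,760,-80,110,40);seg(t,48,60,640,760,-80,110,8)
cv2.imwrite("pics/w10.png",cv2.hconcat([cv2.resize(w["img"][:300],(470,252)),cv2.resize(t["img"][140:210,245:340],(330,252),interpolation=2)]))
E
```

```text
top ball px 50 [ 580.5 -161.3  206.2] (array([ 581.2, -161.8,  203.6]), np.float64(9.5))
top lens n 886 slopes [-0.00000e+00 -6.00000e-03  2.02736e+02] circle ((585.8158569335938, -228.40084838867188), 53.972740173339844)
scene ball px 8 [ 580.7 -151.8  203.5] 0
scene lens n 160 slopes [-2.00000e-03 -2.30000e-02  2.03227e+02] circle ((594.68896484375, -209.280029296875), 61.71328353881836)
38.1333 [641.35313046   5.52103297 245.81552711] 92.66624611356967
(10, 19) px [312. 176.] 3511 xy [696.    4.3] size [149.4  40.5] ang 88.2 z 15.0
(10, 19) px [269. 187.] 423 xy [645.4  -4.1] size [  9.8 121.4] ang 0.6 z 15.7
(48, 60) px [316. 188.] 433 xy [695.9   1.8] size [20.1 26.9] ang 86.8 z 55.1
```

View pics/w10.png

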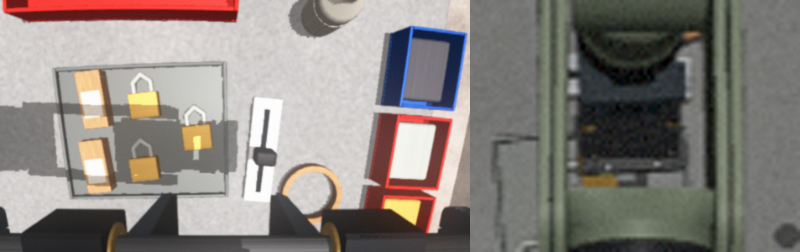

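The lens is level (slope 0.006) and the swivel is at about 0. The dimmer track's centre is (696,4), yaw −1.8°, and its grip is at y≈2, mid-travel. I'll pinch the grip and slide it towards +y.

Request:
arm_command([
  {"delta_pos": [-2, 20, 30], "roll": 0.3, "jaw": 46},
  {"delta_pos": [-4, 40, 60], "roll": 0.6, "jaw": 46},
  {"delta_pos": [-6.5, 54, 95], "roll": 0.9, "jaw": 46},
  {"delta_pos": [-6.5, 54, 130], "roll": 0.9, "jaw": 46},
  {"delta_pos": [-6.5, 54, 160], "roll": 0.9, "jaw": 46},
  {"delta_pos": [-6.5, 54, 180], "roll": 0.9, "jaw": 46},
  {"delta_pos": [-6.5, 54, 180], "roll": 0.9, "jaw": 46},
  {"delta_pos": [-6.5, 54, 180], "roll": 0.9, "jaw": 46},
  {"delta_pos": [-6.5, 54, 200], "roll": 0.9, "jaw": 46},
  {"delta_pos": [-6.5, 54, 220], "roll": 0.9, "jaw": 46},
  {"delta_pos": [-6.5, 54, 235], "roll": 0.9, "jaw": 46},
  {"delta_pos": [-6.5, 54, 242], "roll": 0.9, "jaw": 46},
  {"delta_pos": [-6.5, 54, 242], "roll": 0.9, "jaw": 46},
  {"delta_pos": [-6.5, 54, 242], "roll": 0.9, "jaw": 46},
])

```text
time_s: 39.3
ee_pos: [697.2, 2.8, 5.4]
ee_rot: [179.8, -0.0, 88.2]
force: [0.5, -0.4, 0.2]
gripper_width: 42.1
gripper_force: 0.0
```

Request:
arm_command([
  {"delta_pos": [0, 0, 0], "roll": 0, "jaw": 5},
  {"delta_pos": [0, 0, 0], "roll": 0, "jaw": 5},
  {"delta_pos": [0, 0, 0], "roll": 0, "jaw": 5},
  {"delta_pos": [0, 0, 0], "roll": 0, "jaw": 5},
], squeeze=15)

```text
time_s: 39.63
ee_pos: [696.7, 2.9, 5.1]
ee_rot: [179.9, -0.0, 88.3]
force: [-0.4, -0.3, 5.8]
gripper_width: 27.5
gripper_force: 15.0
```

Run:
```python
from h import *
print(env.state()["ee_pos"],env.state()["ee_rot"][2])
t=grab("scene");np.save("b0.npy",t["img"])
```

```text
[696.73367262   2.93128666   5.14145455] 88.25170001779084
```

Pinched (27.5 mm). Sliding along +y, which is tool +x.

Request:
arm_command([
  {"delta_pos": [6, 0, 0], "roll": 0, "jaw": 5},
  {"delta_pos": [12, 0, 0], "roll": 0, "jaw": 5},
  {"delta_pos": [18, 0, 0], "roll": 0, "jaw": 5},
  {"delta_pos": [24, 0, 0], "roll": 0, "jaw": 5},
  {"delta_pos": [30, 0, 0], "roll": 0, "jaw": 5},
  {"delta_pos": [36, 0, 0], "roll": 0, "jaw": 5},
  {"delta_pos": [42, 0, 0], "roll": 0, "jaw": 5},
  {"delta_pos": [47, 0, 0], "roll": 0, "jaw": 5},
  {"delta_pos": [51, 0, 0], "roll": 0, "jaw": 5},
  {"delta_pos": [54, 0, 0], "roll": 0, "jaw": 5},
  {"delta_pos": [56, 0, 0], "roll": 0, "jaw": 5},
  {"delta_pos": [56, 0, 0], "roll": 0, "jaw": 5},
])

```text
time_s: 40.68
ee_pos: [698.7, 55.7, 5.1]
ee_rot: [179.8, 0.3, 88.3]
force: [-1.1, -8.7, 5.4]
gripper_width: 27.6
gripper_force: 15.0
```

Run:
```python
from h import *
s=env.state();print(s["ee_pos"],s["gripper_width"],s["force"])
t=grab("scene");a=np.load("b0.npy").astype(float);b=t["img"].astype(float)
d=(b-a).mean(2);print(d.mean().round(2),np.median(d),d[:80].mean().round(2),d[170:260,180:260].mean().round(2),d[300:,:].mean().round(2))
w=grab("wrist");P=cloud(w)
```

```text
[698.71655762  55.71413576   5.10592655] 27.588943117171745 [-1.05856738 -8.65675884  5.38715585]
0.39 1.0 0.47 -3.64 1.0
```

The force reads −8.7 N, so it's against the end stop. Releasing, then viewing the tray.

Request:
arm_command([
  {"delta_pos": [-3, 0, 0], "roll": 0, "jaw": 46},
  {"delta_pos": [-3, 0, 0], "roll": 0, "jaw": 46},
  {"delta_pos": [-3, 0, 0], "roll": 0, "jaw": 46},
  {"delta_pos": [-3, 0, -30], "roll": 0, "jaw": 46},
  {"delta_pos": [-3, 0, -70], "roll": 0, "jaw": 46},
  {"delta_pos": [-15, -30, -110], "roll": -0.5, "jaw": 56},
  {"delta_pos": [-32, -65, -135], "roll": -1, "jaw": 56},
  {"delta_pos": [-48, -98, -155], "roll": -1.5, "jaw": 56},
  {"delta_pos": [-65, -131, -175], "roll": -2, "jaw": 56},
  {"delta_pos": [-81, -164, -195], "roll": -2, "jaw": 56},
  {"delta_pos": [-98, -197, -215], "roll": -2, "jaw": 56},
  {"delta_pos": [-106, -215, -215], "roll": -2, "jaw": 56},
  {"delta_pos": [-106, -215, -215], "roll": -2, "jaw": 56},
  {"delta_pos": [-106, -215, -215], "roll": -2, "jaw": 56},
  {"delta_pos": [-106, -215, -215], "roll": -2, "jaw": 56},
])

```text
time_s: 42.03
ee_pos: [480.0, -40.1, 218.4]
ee_rot: [180.0, -0.0, 98.3]
force: [-0.3, 0.2, 0.4]
gripper_width: 51.3
gripper_force: 0.0
```

```bash
python3 - <<'E'
from z import *
s=env.state();print(s["time_s"],s["ee_pos"],s["ee_rot"][2])
w=grab("wrist");t=grab("top");c1=grab("scene")["img"].astype(float);c2=grab("scene")["img"].astype(float);b=np.load("b0.npy").astype(float)
d=(c1-b).mean(2);e=(c2-c1).mean(2);print("bright",d.mean().round(2),np.median(d),"ref",e.mean().round(2),np.median(e))
seg(w,28,36,395,660,-80,125);print("pad");seg(w,19,27,395,660,-80,125)
print("top");seg(t,27,36,395,660,-80,125,20);seg(t,18,27,395,660,-80,125,20);seg(t,45,62,640,760,-80,110,8)
seg(w,45,62,640,760,-80,110,20)
hsv=cv2.cvtColor(w["img"],cv2.COLOR_BGR2HSV);P=cloud(w)
f=(abs(P[...,0]-530)<135)&(abs(P[...,1]-22)<110)&(P[...,2]>11.5)&(P[...,2]<17);q=P[f];print("rim pts",len(q),np.percentile(q,[1,99],0).round(1).tolist(),cv2.minAreaRect(q[:,:2].astype(np.float32)))
E
python3 lens.py | head -2
```

```text
42.0333 [480.0219518  -40.09096313 218.38373731] 98.26786923640475
bright -2.49 -2.6666666666666665 ref -0.0 0.0
(28, 36) px [263.  77.] 2555 xy [461.  67.] size [33.6 75.2] ang 8.6 z 32.0
(28, 36) px [251. 167.] 2257 xy [461.1 -25. ] size [33.6 75. ] ang 8.3 z 32.0
pad
(19, 27) px [327.  94.] 1288 xy [529.2  62.4] size [40.9 33.5] ang 8.8 z 23.8
(19, 27) px [388. 143.] 1158 xy [602.9  21.3] size [39.8 33.4] ang 8.9 z 23.9
(19, 27) px [312. 177.] 1085 xy [528.7 -26.6] size [38.8 33.3] ang 8.3 z 23.9
top
(27, 36) px [266. 230.] 133 xy [462.6  69.7] size [31.7 70.2] ang 8.5 z 31.2
(18, 27) px [284. 190.] 24 xy [595.5  15.1] size [16.9 14.5] ang 89.8 z 22.7
(18, 27) px [270. 211.] 31 xy [524.9  58.9] size [20.7 23.4] ang 0.1 z 22.6
(45, 62) px [271. 158.] 47 xy [699.5  55. ] size [16.6 25.3] ang 89.9 z 54.9
(45, 62) px [491. 128.] 571 xy [696.8  54.2] size [20.3 28.4] ang 88.4 z 54.7
rim pts 4089 [[402.1, -77.7, 11.8], [648.0, 121.6, 17.0]] ((525.031005859375, 21.839637756347656), (240.59262084960938, 190.67575073242188), 3.8420310020446777)
top ball px 48 [ 580.4 -161.6  207. ] (array([ 581.5, -161.7,  202.2]), np.float64(10.0))
top lens n 880 slopes [-3.0000e-03 -9.0000e-03  2.0285e+02] circle ((585.2290649414062, -228.49261474609375), 53.351200103759766)
```

The cartons and padlocks sit where I placed them, and the dimmer grip is 50 mm past the track centre (full travel). The lens is still level. Now the cartons go back.

Request:
arm_command([
  {"delta_pos": [36, -1, 36], "roll": 0, "jaw": 56},
  {"delta_pos": [72, -2, 72], "roll": 0, "jaw": 56},
  {"delta_pos": [108.5, -3.5, 108], "roll": 0, "jaw": 56},
  {"delta_pos": [108.5, -3.5, 130], "roll": 0, "jaw": 56},
  {"delta_pos": [108.5, -3.5, 150], "roll": 0, "jaw": 56},
  {"delta_pos": [108.5, -3.5, 180], "roll": 0, "jaw": 56},
  {"delta_pos": [108.5, -3.5, 205], "roll": 0, "jaw": 56},
  {"delta_pos": [108.5, -3.5, 222], "roll": 0, "jaw": 56},
  {"delta_pos": [108.5, -3.5, 231], "roll": 0, "jaw": 56},
  {"delta_pos": [108.5, -3.5, 231], "roll": 0, "jaw": 56},
  {"delta_pos": [108.5, -3.5, 231], "roll": 0, "jaw": 56},
  {"delta_pos": [108.5, -3.5, 231], "roll": 0, "jaw": 20},
  {"delta_pos": [108.5, -3.5, 231], "roll": 0, "jaw": 20},
  {"delta_pos": [108.5, -3.5, 231], "roll": 0, "jaw": 20},
  {"delta_pos": [108.5, -3.5, 231], "roll": 0, "jaw": 20},
  {"delta_pos": [108.5, -3.5, 190], "roll": 0, "jaw": 20},
  {"delta_pos": [108.5, -3.5, 150], "roll": 0, "jaw": 20},
  {"delta_pos": [108.5, -3.5, 108], "roll": 0, "jaw": 20},
  {"delta_pos": [108.5, -3.5, 108], "roll": 0, "jaw": 20},
], squeeze=30)

```text
time_s: 43.92
ee_pos: [465.8, 67.0, 118.0]
ee_rot: [179.1, 0.0, 98.3]
force: [2.5, 1.1, -1.8]
gripper_width: 34.0
gripper_force: 30.0
```

Request:
arm_command([
  {"delta_pos": [36, 19, 0], "roll": 0, "jaw": 20},
  {"delta_pos": [72, 38, 0], "roll": 0, "jaw": 20},
  {"delta_pos": [108, 57, 0], "roll": 0, "jaw": 20},
  {"delta_pos": [144, 76, 0], "roll": 0, "jaw": 20},
  {"delta_pos": [180, 96, 0], "roll": 0, "jaw": 20},
  {"delta_pos": [218, 117, 0], "roll": 0, "jaw": 20},
  {"delta_pos": [218, 117, 0], "roll": 0, "jaw": 20},
  {"delta_pos": [218, 117, 0], "roll": 0, "jaw": 20},
  {"delta_pos": [218, 117, 35], "roll": 0, "jaw": 20},
  {"delta_pos": [218, 117, 70], "roll": 0, "jaw": 20},
  {"delta_pos": [218, 117, 100], "roll": 0, "jaw": 20},
  {"delta_pos": [218, 117, 115], "roll": 0, "jaw": 20},
  {"delta_pos": [218, 117, 122], "roll": 0, "jaw": 20},
  {"delta_pos": [218, 117, 122], "roll": 0, "jaw": 20},
  {"delta_pos": [218, 117, 122], "roll": 0, "jaw": 20},
])

```text
time_s: 45.17
ee_pos: [544.5, 297.5, -11.1]
ee_rot: [-180.0, 0.0, 98.2]
force: [-0.4, -0.0, -0.7]
gripper_width: 34.1
gripper_force: 30.0
```

Request:
arm_command([
  {"delta_pos": [0, 0, 0], "roll": 0, "jaw": 56},
  {"delta_pos": [0, 0, 0], "roll": 0, "jaw": 56},
  {"delta_pos": [0, 0, 0], "roll": 0, "jaw": 56},
  {"delta_pos": [0, 0, -40], "roll": 0, "jaw": 56},
  {"delta_pos": [0, 0, -80], "roll": 0, "jaw": 56},
  {"delta_pos": [0, 0, -122], "roll": 0, "jaw": 56},
  {"delta_pos": [-38, -16, -122], "roll": 0, "jaw": 56},
  {"delta_pos": [-76, -32, -122], "roll": 0, "jaw": 56},
  {"delta_pos": [-114, -48, -122], "roll": 0, "jaw": 56},
  {"delta_pos": [-152, -64, -122], "roll": 0, "jaw": 56},
  {"delta_pos": [-190, -80, -122], "roll": 0, "jaw": 56},
  {"delta_pos": [-228, -96, -122], "roll": 0, "jaw": 56},
  {"delta_pos": [-266, -112, -122], "roll": 0, "jaw": 56},
  {"delta_pos": [-292, -122, -122], "roll": 0, "jaw": 56},
  {"delta_pos": [-309, -130, -122], "roll": 0, "jaw": 56},
  {"delta_pos": [-309, -130, -122], "roll": 0, "jaw": 56},
  {"delta_pos": [-309, -130, -122], "roll": 0, "jaw": 56},
])

```text
time_s: 46.58
ee_pos: [460.7, -26.0, 110.9]
ee_rot: [179.9, -0.0, 98.1]
force: [0.1, 0.5, -0.0]
gripper_width: 51.1
gripper_force: 0.0
```

Request:
arm_command([
  {"delta_pos": [0, 0, 35], "roll": 0, "jaw": 56},
  {"delta_pos": [0, 0, 70], "roll": 0, "jaw": 56},
  {"delta_pos": [0, 0, 100], "roll": 0, "jaw": 56},
  {"delta_pos": [0, 0, 115], "roll": 0, "jaw": 56},
  {"delta_pos": [0, 0, 122], "roll": 0, "jaw": 56},
  {"delta_pos": [0, 0, 122], "roll": 0, "jaw": 56},
  {"delta_pos": [0, 0, 122], "roll": 0, "jaw": 56},
  {"delta_pos": [0, 0, 122], "roll": 0, "jaw": 20},
  {"delta_pos": [0, 0, 122], "roll": 0, "jaw": 20},
  {"delta_pos": [0, 0, 122], "roll": 0, "jaw": 20},
  {"delta_pos": [0, 0, 122], "roll": 0, "jaw": 20},
  {"delta_pos": [0, 0, 80], "roll": 0, "jaw": 20},
  {"delta_pos": [0, 0, 40], "roll": 0, "jaw": 20},
  {"delta_pos": [0, 0, 0], "roll": 0, "jaw": 20},
  {"delta_pos": [0, 0, 0], "roll": 0, "jaw": 20},
  {"delta_pos": [0, 0, 0], "roll": 0, "jaw": 20},
])

```text
time_s: 47.92
ee_pos: [462.2, -25.7, 112.8]
ee_rot: [179.7, 0.1, 98.3]
force: [-0.9, -0.5, -1.1]
gripper_width: 33.9
gripper_force: 30.0
```

Request:
arm_command([
  {"delta_pos": [40, 6, 0], "roll": 0, "jaw": 20},
  {"delta_pos": [80, 12, 0], "roll": 0, "jaw": 20},
  {"delta_pos": [120, 18, 0], "roll": 0, "jaw": 20},
  {"delta_pos": [160, 25, 0], "roll": 0, "jaw": 20},
  {"delta_pos": [200, 31, 0], "roll": 0, "jaw": 20},
  {"delta_pos": [240, 38, 0], "roll": 0, "jaw": 20},
  {"delta_pos": [280, 44, 0], "roll": 0, "jaw": 20},
  {"delta_pos": [305, 48, 0], "roll": 0, "jaw": 20},
  {"delta_pos": [321, 51, 0], "roll": 0, "jaw": 20},
  {"delta_pos": [321, 51, 0], "roll": 0, "jaw": 20},
  {"delta_pos": [321, 51, 0], "roll": 0, "jaw": 20},
  {"delta_pos": [321, 51, 35], "roll": 0, "jaw": 20},
  {"delta_pos": [321, 51, 70], "roll": 0, "jaw": 20},
  {"delta_pos": [321, 51, 100], "roll": 0, "jaw": 20},
  {"delta_pos": [321, 51, 115], "roll": 0, "jaw": 20},
  {"delta_pos": [321, 51, 122], "roll": 0, "jaw": 20},
  {"delta_pos": [321, 51, 122], "roll": 0, "jaw": 20},
  {"delta_pos": [321, 51, 122], "roll": 0, "jaw": 20},
])

```text
time_s: 49.42
ee_pos: [465.0, 297.5, -11.3]
ee_rot: [-180.0, 0.0, 98.2]
force: [0.3, 1.2, -1.4]
gripper_width: 33.8
gripper_force: 30.0
```

Request:
arm_command([
  {"delta_pos": [0, 0, 0], "roll": 0, "jaw": 56},
  {"delta_pos": [0, 0, 0], "roll": 0, "jaw": 56},
  {"delta_pos": [0, 0, 0], "roll": 0, "jaw": 56},
  {"delta_pos": [0, 0, -40], "roll": 0, "jaw": 56},
  {"delta_pos": [0, 0, -80], "roll": 0, "jaw": 56},
  {"delta_pos": [0, 0, -120], "roll": 0, "jaw": 56},
  {"delta_pos": [-30, 10, -160], "roll": 0, "jaw": 56},
  {"delta_pos": [-60, 20, -200], "roll": 0, "jaw": 56},
  {"delta_pos": [-90, 20, -220], "roll": 0, "jaw": 56},
  {"delta_pos": [-120, 20, -220], "roll": 0, "jaw": 56},
  {"delta_pos": [-150, 20, -220], "roll": 0, "jaw": 56},
  {"delta_pos": [-150, 20, -220], "roll": 0, "jaw": 56},
  {"delta_pos": [-150, 20, -220], "roll": 0, "jaw": 56},
])

```text
time_s: 50.5
ee_pos: [506.4, 152.6, 208.9]
ee_rot: [180.0, -0.0, 98.1]
force: [-0.5, 0.5, 0.6]
gripper_width: 51.3
gripper_force: 0.0
```

```bash
python3 lens.py | head -2
python3 - <<'E'
from z import *
s=env.state();print(s["time_s"],s["ee_pos"],s["force"],s["gripper_width"])
w=grab("wrist");t=grab("top");c=grab("scene")
for n,f in (("wrist",w),("top",t),("scene",c)):
    print(n);seg(f,27,36,370,640,180,415,20);print("tray");seg(f,18,27,395,660,-80,125,15);print("dim");seg(f,45,62,640,760,-80,110,8);print("hinge");seg(f,22,34,480,690,-300,-160,30)
E
```

```text
top ball px 49 [ 580.5 -161.5  206.6] (array([ 580.9, -161.6,  202.5]), np.float64(9.9))
top lens n 872 slopes [-1.00000e-03 -1.00000e-02  2.02878e+02] circle ((583.75244140625, -228.23153686523438), 53.99359893798828)
50.6 [506.09275924 154.27468859 208.33756377] [ 0.48376768  0.04236205 -0.10266955] 51.05393915823671
wrist
(27, 36) px [246.  37.] 2684 xy [464.6 295. ] size [34.  69.3] ang 8.2 z 32.0
(27, 36) px [327.  46.] 2845 xy [543.9 298.5] size [34.5 75.8] ang 8.3 z 31.9
tray
(18, 27) px [276. 265.] 982 xy [529.7  63.4] size [39.  32.9] ang 8.5 z 24.1
(18, 27) px [319. 316.] 45 xy [589.5   6. ] size [8.5 8.6] ang 9.2 z 23.9
(18, 27) px [264. 332.] 819 xy [528.2 -22.6] size [38.5 36.4] ang 7.2 z 24.1
dim
hinge
top
tray
(18, 27) px [281. 189.] 37 xy [598.3  24.9] size [28.8 21.8] ang 61.0 z 22.9
(18, 27) px [295. 205.] 15 xy [544.6 -23.3] size [ 7.1 13.5] ang 0.3 z 23.7
(18, 27) px [296. 213.] 37 xy [518.9 -25.6] size [15.5 28.5] ang 14.5 z 22.9
dim
(45, 62) px [271. 158.] 52 xy [698.2  55. ] size [16.6 27.6] ang 89.9 z 53.8
hinge
(22, 34) px [352. 174.] 33 xy [ 646.7 -214.5] size [20.7 18. ] ang 88.3 z 27.6
(22, 34) px [358. 206.] 188 xy [ 546.  -235.9] size [57.9 53.3] ang 1.0 z 27.6
scene
(27, 36) px [346. 284.] 223 xy [465.5 301.2] size [39.6 75.8] ang 11.7 z 30.1
(27, 36) px [323. 294.] 230 xy [544.8 300.9] size [37.1 76.4] ang 8.7 z 30.2
tray
(18, 27) px [264. 235.] 54 xy [536.  -24.5] size [28. 39.] ang 0.9 z 22.7
(18, 27) px [252. 250.] 78 xy [603.   24.2] size [41.5 36.7] ang 14.1 z 23.6
(18, 27) px [281. 250.] 77 xy [528.8  68.8] size [31.  41.9] ang 67.7 z 23.8
dim
(45, 62) px [229. 258.] 57 xy [698.8  60. ] size [22.5 27.7] ang 89.5 z 52.1
hinge
(22, 34) px [220. 208.] 352 xy [ 585. -233.] size [142.4  58.8] ang 1.3 z 28.7
```

```bash
python3 -c "
from workcell import env
print(env.job_done())"
```

```text
the job is handed in; nothing more can be done
None
```

I handed in the job at about 51 s, with every step carried out. The final camera check showed padlocks in the tray, cartons in the bin, hinge centred on the pad, lens level over it, and dimmer at its +y stop. That +y is the bright end is my assumption: the track has no marking and image brightness was inconclusive. The hand-in gave no result.

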